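Tamp the tube caps level and shut the bin

ROBOT

A 6-joint arm with a two-finger parallel gripper is mounted at the origin on the work surface. World frame = base frame: x ahead of the robot, y to its left, z up, the work surface at z = 0. Lengths are in m, angles in degrees, forces in N, time in s.
With the tool pointing down it reaches from about 0.375 to 0.9 m from the base axis. Payload 3.1 kg.
Tool frame: the origin (TCP) lies on the centre line of the jaws, within the pads' length; the fingertips stand 8 mm ahead of it and the grasp point (between the pads) lies 11 mm behind it; z points along the fingers, y is the direction in which the jaws open and shut (so a half turn about z gives the same grasp; the last joint's range is limited). The gripper opens to 87 mm and grips with 3 to 60 N. Pads are 19 mm wide; open, the fingers measure 117 mm over their backs; the gripper's body (75 mm by 190 mm) begins 51 mm behind the grasp point.
Start: joints at [-74.628, 30.224, 82.088, -0, 67.689, -10.227], TCP at [0.27, -0.564, 0.231] pointing down, gripper open.
Joint ranges: [-176.69, 176.69], [-43.24, 126.21], [12.49, 139.97], [-82, 262], [0, 151.66], [-163.58, 163.58]. Speed limits (degrees/s): [159.86, 159.86, 180, 180, 180, 180].

INTERFACE

Orientations are given as a 3x3 rotation matrix whose columns are the frame's x, y, z axes.
In Python, from rig import * gives the robot as it stands. The module is installed in compiled form; this text tells all that it offers.
- The arm moves only by the tool arm_command, never from a script. Its argument "commands" is a list of rows, each an object with "translation": the shift along the tool's x, y, z scaled (see below), a list of three; "dr": the turn, a rotation vector about the tool's x, y, z scaled (see below), a list of three; "jaw": the closure, from 0 (fully open) to 1 (shut). In form: [{"translation": [x, y, z], "dr": [ax, ay, az], "jaw": jaw}, ...]. A call has 1 to 12 rows; each row shifts and turns the commanded pose from where the row before left it, along the tool's axes as they then stand; what a row does not reach is not made up. The controller multiplies each number of a shift by 25 mm and each number of a turn by 6 degrees. A row lasts 1/12 s, in which the tool goes at most 41.7 mm and 7.16 degrees, less where a joint would pass 70% of its speed; a pose out of reach is approached as far as the arm can. A call with a number of a shift or a turn outside -1 to 1 is refused whole. A call with a gripper value outside its range is refused whole. The fingers move at their own pace and stop on an object; the grip force is fixed at half the most. Time passes only in rows, so rows that do not move let the fingers close. It gives the time, the measured TCP pose, the force and the opening at its end, in the units of the state.
- read_state(): the state, without advancing time (a new reading comes with each control period).
- capture(name): name is "scene" or "top" or "wrist"; returns (picture, depth): 384x512x3 uint8, red, green, blue; 384x512 float32, m along the optical axis (not along the pixel's ray), 0 where there is no reading.
- camera_model(name): a dict with "intrinsics" (3x3 intrinsics, pixels), "pose" (4x4, takes a point from camera to world coordinates); the wrist camera has in their place "mount" (4x4, takes a point from camera to tool coordinates, whose origin is the TCP and whose axes are the flange's). Camera axes: x right, y down, z forward; pixel columns grow to the right and rows downward; lengths in m; the calibration is good to about 2 mm. A picture is of the moment at which its call begins: read the wrist's pose just before it. camera_model takes no time and is no camera call.
- hand_in(): hands the job in, once; it reports no verdict.
The state is a dict: "time_s": time; "joint_positions": joint angles; "qvel": joint speeds; "tau": joint torques, N m; "position": TCP position; "tcp_rot": TCP orientation; "force": force on the tool from outside, world axes, zero at the start; "moment": the same for the moment, N m; "opening": opening from 0.0 (shut) to 1.0 (fully open).
Only numpy, scipy, OpenCV 4.12 (cv2) and the standard library are available. Lean on these libraries where they do the work, as an engineer would, in place of code of your own. Each camera call takes 0.05 s, during which the arm holds its last target.

TASK

The blue tube caps are heaped above the rim of their bin, so its sliding cover cannot be shut. Take the hand tamper and press the caps down level, all eight in one layer on the bin floor and none above the rim; use the tamper on them, not the gripper, and leave the cover open meanwhile. Then stand the tamper on its foot on the rack beside the bin, slide the yellow cover fully shut and let go, without disturbing the half coupler or the base plate.

Things in the scene. Friction and masses are not known exactly. Their poses are not given: they have to be found in the camera images.
- cap_bin: Low open galvanised steel bin, fixed to the rack; inside 194 mm (its x) by 204 mm (its y), 66 mm deep, walls and floor 5 mm thick, rim 71 mm above the work surface. Origin: centre of its underside; z up, x from near wall to far wall (away from the robot). Dark guide rails on its +y and -y sides stand to 83 mm and run on 223 mm behind the far wall, where the yellow cover lies when open.
- lid (a joint): Travel of the bin's yellow sliding cover (m): 0 = fully open, its near edge 10 mm behind the bin's far wall; 0.214 = fully shut against its stop, covering the bin. It shuts towards the bin's -x. Stiff: about 7 N of sliding friction, a little more at speed; stays where left. Its underside runs 73.5 mm above the work surface.
- lid_handle (a point): Middle of the cover's black bar handle: a bar 14 mm wide (bin x), 110 mm long (bin y), 14 mm high, on two posts 96 mm apart. It lies 112.5 mm above the work surface, 36 mm above the cover's top face, 25 mm behind the cover's near edge; in the bin's frame at x = 0.137 m - joint value, y = 0. Can be pinched across its 14 mm or hooked from behind.
- tamper: Hand tamper, 0.4 to 0.63 kg: square flat aluminium foot 100 x 100 x 10 mm with an upright square ash handle 30 x 30 mm in its middle, its red top end 125 mm above the foot's underside; a dark collar 44 mm square reaches 20 mm up. Starts standing on its foot beside the bin. Origin: centre of the foot's underside; z up along the handle; x and y square to the sides of foot and handle.
- half_coupler: Dull grey cast half coupler for scaffold tube, about 50 x 80 x 75 mm, loose on the rack; bystander. Origin: centre of its underside.
- base_plate: Steel scaffold base plate, 150 x 150 x 6 mm with a 38 mm spigot 60 mm high, loose on the rack; bystander. Origin: centre of its underside.
- oak_plank: Scarred oak plank 500 x 150 x 38 mm, fixed, with a steel toggle clamp (red rubber handle) pinning a galvanised girder coupler, up to 145 mm high; bystander. Origin: centre of the plank's underside, x along it.
- cap0: Blue tube cap, a domed plug 60 mm across, 52 mm high, 45 g; eight alike, loose in the bin: six on its floor and two heaped on them, standing about 20 mm above the rim. Origin: the cap's middle, 31 mm above the work surface when flat on the bin floor. The floor has room for all eight: a heaped cap pressed from above with up to 20 N pushes its neighbours apart and drops; it may take several presses.
- cap1: Another blue tube cap, like cap0; origin at its middle.
- cap2: Another blue tube cap, like cap0; origin at its middle.
- cap3: Another blue tube cap, like cap0; origin at its middle.
- cap4: Another blue tube cap, like cap0; origin at its middle.
- cap5: Another blue tube cap, like cap0; origin at its middle.
- cap6: Another blue tube cap, like cap0; origin at its middle.
- cap7: Another blue tube cap, like cap0; origin at its middle.
Mind the look-alikes: they are no part of the job. Leave any red look-alike of the cap5 alone. There is more than one size of the tamper; the job needs the smaller.

How it is judged:
By the outcome, as a careful person would: the job done as asked, in the order asked, and still so for the second after the job is handed in, with the robot touching nothing.
It also fails if it takes over 67 s, if anything falls off the work surface, if the arm or the gripper's body presses on something with over 40 N, if the wrist force passes 120 N, or if a joint passes its speed limit or range.

## Working session

There is one attempt and no reset: what is moved stays moved. The work goes in short steps, Python scripts to look and compute and a tool call to move; the robot and the scene stay as the last step left them, time stands still between calls to the robot, and variables do not carry over. Pictures are saved under pics/ and viewed, and the job is handed in when it is done.

Besides the shell and the picture viewer there is one more tool, called after "Request:" as name([rows], argument=value, ...), one row to a line, values as JSON. arm_command: Moves the arm, as the interface text tells. Its arguments: {"type":"object","properties":{"commands":{"type":"array"}},"required":["commands"]}

```bash
mkdir -p pics; cat > h.py <<'E'
from rig import *
import numpy as np, cv2
def snap(n,out):
    s=read_state(); p,d=capture(n)
    cv2.imwrite('pics/'+out+'.png',p[:,:,::-1]); np.savez('pics/'+out+'.npz',p=p,d=d,pos=s['position'],rot=np.array(s['tcp_rot']))
    return p,d
def load(out):
    z=np.load('pics/'+out+'.npz'); return z
def T(n,z):
    c=camera_model(n)
    if n!='wrist': return c['intrinsics'],np.array(c['pose'])
    M=np.eye(4);M[:3,:3]=z['rot'];M[:3,3]=z['pos']
    return c['intrinsics'],M@np.array(c['mount'])
def pts(n,out):
    z=load(out);K,P=T(n,z);K=np.array(K);d=z['d']
    v,u=np.mgrid[:d.shape[0],:d.shape[1]]
    c=np.stack([(u-K[0,2])/K[0,0]*d,(v-K[1,2])/K[1,1]*d,d],-1)
    return z['p'],d,c@P[:3,:3].T+P[:3,3]
E
python3 - <<'E'
from h import *
s=read_state(); print(s)
snap('scene','s0');snap('top','t0')
for n in('scene','top','wrist'):print(n,camera_model(n))
E
```

```text
{'time_s': 0.0, 'joint_positions': array([-7.46253697e+01,  3.02809285e+01,  8.21563194e+01,  1.23677471e-03,
        6.76892042e+01, -1.02267697e+01]), 'qvel': array([-0.03314774,  0.0311862 , -0.05063405, -0.0122575 , -0.17613418,
        0.06427595]), 'tau': array([ 2.47139214e-03, -4.40028334e+01, -1.76593333e+01,  6.35309145e-02,
        5.82491315e-02, -1.61283820e-04]), 'position': array([ 0.26991167, -0.5629194 ,  0.22955095]), 'tcp_rot': array([[ 9.01825635e-01,  4.32099761e-01, -5.65886331e-04],
       [ 4.32099935e-01, -9.01823206e-01,  2.13331737e-03],
       [ 4.11476499e-04, -2.16839974e-03, -9.99997564e-01]]), 'force': array([ 0.10347552, -0.3837042 ,  0.08546216]), 'moment': array([ 0.0289635 , -0.00849944,  0.02404856]), 'opening': 1.0013234123687904}
scene {'intrinsics': array([[488.03052205,   0.        , 249.62241768],
       [  0.        , 488.03052205, 188.90252621],
       [  0.        ,   0.        ,   1.        ]]), 'pose': array([[-0.74934566,  0.35399263, -0.55961621,  1.33308553],
       [ 0.66210343,  0.41331632, -0.62513093,  0.94147866],
       [ 0.0100
[... 363 characters left out ...]
9998343 ,  0.00984468, -0.01531192,  0.01057138],
       [ 0.01322953, -0.18481487, -0.9826843 ,  1.15361065],
       [ 0.        ,  0.        ,  0.        ,  1.        ]])}
wrist {'intrinsics': array([[327.15823475,   0.        , 255.09365051],
       [  0.        , 327.15823475, 192.71453929],
       [  0.        ,   0.        ,   1.        ]]), 'mount': array([[-1.38384397e-03, -9.63088008e-01, -2.69183160e-01,
         7.31169130e-02],
       [ 9.99999039e-01, -1.31059165e-03, -4.51839338e-04,
         9.87504026e-04],
       [ 8.23718456e-05, -2.69183526e-01,  9.63088896e-01,
        -1.54966845e-01],
       [ 0.00000000e+00,  0.00000000e+00,  0.00000000e+00,
         1.00000000e+00]])}
```

View pics/s0.png

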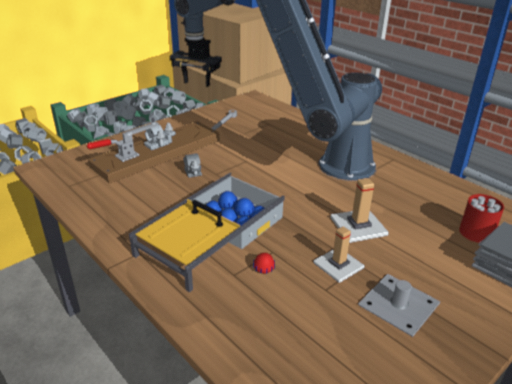

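View pics/t0.png

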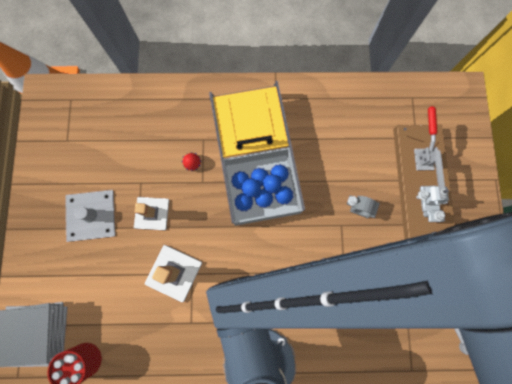

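The scene has two tampers. The small one is at top (152,212) and scene (340,262). The larger one is at top (172,272) and scene (360,220), and it sits nearer the robot. There is a red look-alike cap at top (191,161). The bin is at about top (262,190). The base plate is at top (90,215), left of the small tamper, and the half coupler at top (363,206). Next I'll measure these.

```bash
python3 - <<'E'
from h import *
p,d,X=pts('top','t0')
hsv=cv2.cvtColor(p,cv2.COLOR_RGB2HSV)
def show(name,m):
    n,l,st,c=cv2.connectedComponentsWithStats(m.astype(np.uint8))
    for i in range(1,n):
        if st[i,4]<25: continue
        q=X[(l==i)&(d>0)]
        vu=np.argwhere(l==i)[:,::-1].astype(np.float32)
        print(name,st[i],'med',np.median(q,0).round(4),'min',q.min(0).round(3),'max',q.max(0).round(3))
H,S,V=cv2.split(hsv)
show('blue',(H>100)&(H<130)&(S>150)&(V>60))
show('yellow',(H>20)&(H<32)&(S>180)&(V>120))
show('red',((H<6)|(H>174))&(S>180)&(V>80))
# feet of tampers
for nm,(u0,u1,v0,v1) in dict(small=(125,178,190,235),large=(140,210,240,305)).items():
    R=X[v0:v1,u0:u1]; hs=hsv[v0:v1,u0:u1]
    m=(hs[...,1]<40)&(hs[...,2]>150)
    q=R[m]; print(nm,'foot z',np.median(q[:,2]))
    r=cv2.minAreaRect(q[:,:2].astype(np.float32)*1000); print(r)
    t=R[R[...,2]>np.nanmax(R[...,2])-0.012].reshape(-1,3); print('top',t.mean(0),len(t),cv2.minAreaRect(t[:,:2].astype(np.float32)*1000))
# bin: rails z ~0.083
R=X[85:230,200:310].reshape(-1,3)
for a,b in((.077,.088),(.066,.075)):
    t=R[(R[:,2]>a)&(R[:,2]<b)]; print(a,len(t),cv2.minAreaRect(t[:,:2].astype(np.float32)*1000))
crop=cv2.resize(p[75:310,50:320],None,fx=2.8,fy=2.5,interpolation=cv2.INTER_CUBIC);cv2.imwrite('pics/c0.png',crop[:,:,::-1])
E
```

```text
blue [ 232  165   60   45 1683] med [ 0.5239 -0.0156  0.0544] min [ 0.462 -0.109  0.027] max [0.602 0.078 0.096]
red [428 107   9  27 189] med [ 0.7127 -0.5322  0.1301] min [ 0.675 -0.545  0.12 ] max [ 0.756 -0.523  0.139]
red [183 154  17  15 189] med [0.6153 0.2075 0.0448] min [0.596 0.186 0.022] max [0.641 0.234 0.055]
red [ 54 343  47  41 527] med [0.0404 0.478  0.0719] min [-0.018  0.467  0.007] max [0.069 0.557 0.118]
red [ 48 362   7  22  49] med [0.0179 0.5651 0.1025] min [-0.012  0.553  0.089] max [0.037 0.568 0.111]
red [ 61 363  15  14 119] med [0.0174 0.5238 0.0914] min [0.    0.502 0.087] max [0.032 0.542 0.095]
small foot z 0.010705617267574796
((413.3319091796875, 194.95838928222656), (418.6259460449219, 115.32633209228516), 73.53538513183594)
top [0.29870904 0.01057138 1.15361065] 10 ((298.70904541015625, 10.571378707885742), (0.0, 0.0), 0.0)
large foot z 0.014220230351613017
((253.36492919921875, 182.14404296875), (318.7790832519531, 156.05435180664062), 78.72046661376953)
top [0.29870904 0.01057138 1.15361065] 14 ((298.70904541015625, 10.571378707885742), (0.0, 0.0), 0.0)
0.077 2947 ((641.8626098632812, 5.2432098388671875), (425.66412353515625, 223.56192016601562), 9.80459976196289)
0.066 1168 ((639.7588500976562, 7.7914581298828125), (423.42095947265625, 217.95851135253906), 10.161884307861328)
```

View pics/c0.png

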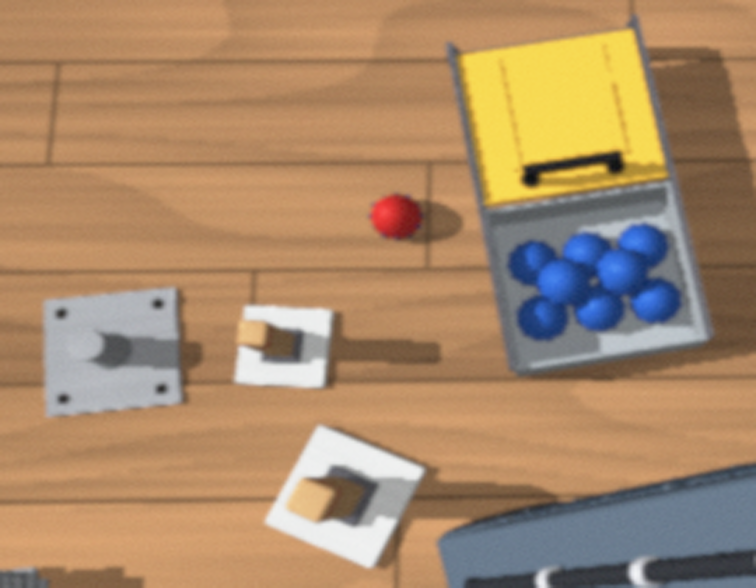

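```bash
python3 - <<'E'
from h import *
p,d,X=pts('top','t0')
hsv=cv2.cvtColor(p,cv2.COLOR_RGB2HSV)
for nm,(u0,u1,v0,v1) in dict(small=(125,178,190,235),large=(140,210,240,305),plate=(60,120,185,245),coup=(340,385,190,222)).items():
    R=X[v0:v1,u0:u1].reshape(-1,3); dd=d[v0:v1,u0:u1].reshape(-1)
    R=R[dd>0]
    f=R[(R[:,2]>.005)&(R[:,2]<.018)] if nm!='plate' else R[(R[:,2]>.0035)&(R[:,2]<.012)]
    if len(f)>5: print(nm,'foot',len(f),np.median(f[:,2]),cv2.minAreaRect(f[:,:2].astype(np.float32)*1000))
    zm=np.sort(R[:,2])[-5]; t=R[R[:,2]>zm-.012]; print('  top',zm,t.mean(0),len(t),cv2.minAreaRect(t[:,:2].astype(np.float32)*1000))
R=X[160:215,225:300].reshape(-1,3)
c,s=np.cos(np.radians(9.9)),np.sin(np.radians(9.9))
def tob(q): e=q[:,:2]-np.array([.5325,-.0139]); return np.c_[e@[c,s],e@[-s,c],q[:,2]]
b=(hsv[...,0]>100)&(hsv[...,0]<130)&(hsv[...,1]>150)&(d>0)
m=b&(X[...,2]>.075)
n,l,st,ce=cv2.connectedComponentsWithStats(m.astype(np.uint8))
for i in range(1,n):
    q=X[l==i]; print(st[i],q.mean(0),tob(q).mean(0),q[:,2].max())
m=b&(X[...,2]>.045)&(X[...,2]<.062)
n,l,st,ce=cv2.connectedComponentsWithStats(m.astype(np.uint8))
for i in range(1,n):
    q=X[l==i]; print(st[i],q.mean(0),tob(q).mean(0),q[:,2].max())
# yellow
y=(hsv[...,0]>18)&(hsv[...,0]<32)&(hsv[...,1]>150)&(hsv[...,2]>120)&(d>0)
y[:, :205]=0;y[:,300:]=0;y[170:]=0
y&=(X[...,2]>.06)
q=X[y];print(len(q),np.median(q[:,2]),cv2.minAreaRect(q[:,:2].astype(np.float32)*1000))
k=(hsv[...,2]<60)&(d>0)&(X[...,2]>.1)&(X[...,2]<.13); k[:, :225]=0;k[:,285:]=0;k[:125]=0;k[160:]=0
q=X[k];print(len(q),q.mean(0),cv2.minAreaRect(q[:,:2].astype(np.float32)*1000),tob(q).mean(0))
# bin corners at rim
E
```

```text
small foot 736 0.01053979010458983 ((457.5361328125, 337.565673828125), (141.22120666503906, 163.52560424804688), 1.961751103401184)
  top 0.12964150651115203 [0.45471878 0.33813575 0.12505081] 113 ((455.4028015136719, 338.81097412109375), (30.07862663269043, 30.164369583129883), 84.63150787353516)
large foot 1370 0.013879874159100636 ((270.9931640625, 253.86961364746094), (205.3888702392578, 191.39132690429688), 89.3280258178711)
  top 0.3127470307703559 [0.22609501 0.11520236 0.30783177] 34 ((223.6156768798828, 116.6669692993164), (35.1728515625, 8.765706062316895), 2.0155420303344727)
plate foot 1960 0.006713050176614943 ((454.28564453125, 535.5447387695312), (200.11239624023438, 190.63247680664062), 3.5033280849456787)
  top 0.07080141237545501 [0.45106706 0.53374985 0.0662547 ] 134 ((450.9305419921875, 534.1798095703125), (36.23637390136719, 35.52425765991211), 53.91288757324219)
coup foot 86 0.011690641587103312 ((474.24139404296875, -342.6042785644531), (145.40599060058594, 101.5858383178711), 89.4057388305664)
  top 0.07642384591779638 [ 0.46809279 -0.3283038   0.07018197] 22
[... 868 characters left out ...]
9 -0.05715975  0.05888394] 0.060513503688864656
[274 187  17  14 154] [ 0.50739689 -0.08204019  0.05257869] [-0.03644459 -0.06280958  0.05257869] 0.0611681540789466
[255 189  17  15 159] [ 0.49758614 -0.01968349  0.05293402] [-0.03538832  0.00030534  0.05293402] 0.06148499191051382
[236 193  16  16 155] [0.48538181 0.04406224 0.05246056] [-0.03645118  0.06520013  0.05246056] 0.061555105834505186
3710 0.07723112355283968 ((736.899169921875, 18.83428192138672), (205.89620971679688, 204.69236755371094), 9.826939582824707)
84 [0.65821796 0.00722773 0.11858846] ((657.8886108398438, 7.648418426513672), (9.272228240966797, 99.05609893798828), 9.957345962524414) [ 0.12747841 -0.00080145  0.11858846]
```

Request:
arm_command([
  {"translation": [0,0,0],"dr": [0,0,-1],"jaw": 0},
  {"translation": [0,0,0],"dr": [0,0,-1],"jaw": 0},
  {"translation": [0,0,0],"dr": [0,0,-1],"jaw": 0},
  {"translation": [0,0,0],"dr": [0,0,-1],"jaw": 0},
  {"translation": [0,0,0],"dr": [0,0,-1],"jaw": 0},
  {"translation": [0,0,0],"dr": [0,0,-1],"jaw": 0},
  {"translation": [0,0,0],"dr": [0,0,-1],"jaw": 0},
  {"translation": [0,0,0],"dr": [0,0,-1],"jaw": 0},
  {"translation": [0,0,0],"dr": [0,0,-1],"jaw": 0},
  {"translation": [0,0,0],"dr": [0,0,-1],"jaw": 0},
])

```text
time_s: 0.93
position: [0.27, -0.5632, 0.2299]
tcp_rot: [[0.072, 0.997, -0.0], [0.997, -0.072, 0.001], [0.001, -0.0, -1.0]]
force: [0.6, 0.3, 0.0]
opening: 0.997
```

Request:
arm_command([
  {"translation": [1,0.6,0],"dr": [0,0,0],"jaw": 0},
  {"translation": [1,0.6,0],"dr": [0,0,0],"jaw": 0},
  {"translation": [1,0.6,0],"dr": [0,0,0],"jaw": 0},
  {"translation": [1,0.6,0],"dr": [0,0,0],"jaw": 0},
  {"translation": [1,0.6,0],"dr": [0,0,0],"jaw": 0},
  {"translation": [1,0.6,0],"dr": [0,0,0],"jaw": 0},
  {"translation": [1,0.6,0],"dr": [0,0,0],"jaw": 0},
  {"translation": [1,0.6,0],"dr": [0,0,0],"jaw": 0},
  {"translation": [1,0.6,0],"dr": [0,0,0],"jaw": 0},
  {"translation": [1,0.6,0],"dr": [0,0,0],"jaw": 0},
  {"translation": [1,0.6,0],"dr": [0,0,0],"jaw": 0},
  {"translation": [1,0.6,0],"dr": [0,0,0],"jaw": 0},
])

```text
time_s: 1.93
position: [0.4729, -0.2768, 0.2302]
tcp_rot: [[0.077, 0.997, -0.001], [0.997, -0.077, 0.001], [0.001, -0.001, -1.0]]
force: [-0.3, -0.7, 0.4]
opening: 1.001
```

Request:
arm_command([
  {"translation": [1,0,0],"dr": [0,0,0],"jaw": 0},
  {"translation": [1,0,0],"dr": [0,0,0],"jaw": 0},
  {"translation": [1,0,0],"dr": [0,0,0],"jaw": 0},
  {"translation": [1,0,0],"dr": [0,0,0],"jaw": 0},
  {"translation": [1,0,0],"dr": [0,0,0],"jaw": 0},
  {"translation": [1,0,0],"dr": [0,0,0],"jaw": 0},
  {"translation": [1,0,0],"dr": [0,0,0],"jaw": 0},
  {"translation": [1,0,0],"dr": [0,0,0],"jaw": 0},
  {"translation": [1,0,0],"dr": [0,0,0],"jaw": 0},
  {"translation": [1,0,0],"dr": [0,0,0],"jaw": 0},
  {"translation": [0,0,0],"dr": [0,0,0],"jaw": 0},
])

```text
time_s: 2.85
position: [0.4908, -0.0251, 0.2302]
tcp_rot: [[0.073, 0.997, -0.002], [0.997, -0.073, 0.002], [0.002, -0.002, -1.0]]
force: [0.1, -0.1, -0.2]
opening: 0.997
```

```bash
python3 - <<'E'
from h import *
snap('wrist','w0')
E
```

```text
(no output)
```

View pics/w0.png

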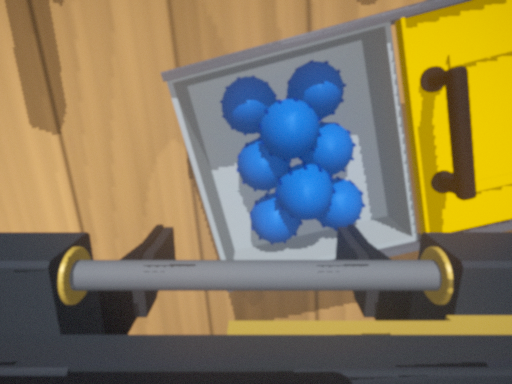

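Request:
arm_command([
  {"translation": [1,-0.2,0],"dr": [0,0,0],"jaw": 0},
  {"translation": [1,-0.2,0],"dr": [0,0,0],"jaw": 0},
  {"translation": [1,-0.2,0],"dr": [0,0,0],"jaw": 0},
  {"translation": [1,-0.2,0],"dr": [0,0,0],"jaw": 0},
  {"translation": [1,-0.2,0],"dr": [0,0,0],"jaw": 0},
  {"translation": [1,-0.2,0],"dr": [0,0,0],"jaw": 0},
  {"translation": [1,-0.2,0],"dr": [0,0,0],"jaw": 0},
  {"translation": [1,-0.2,0],"dr": [0,0,0],"jaw": 0},
  {"translation": [1,-0.2,0],"dr": [0,0,0],"jaw": 0},
  {"translation": [1,-0.2,0],"dr": [0,0,0],"jaw": 0},
  {"translation": [1,-0.2,0],"dr": [0,0,0],"jaw": 0},
  {"translation": [0,0,0],"dr": [0,0,0],"jaw": 0},
])

```text
time_s: 3.9
position: [0.458, 0.2521, 0.2304]
tcp_rot: [[0.074, 0.997, 0.001], [0.997, -0.074, 0.002], [0.002, 0.0, -1.0]]
force: [0.2, -0.8, 0.4]
opening: 1.003
```

```bash
python3 - <<'E'
from h import *
snap('wrist','w1')
E
```

```text
(no output)
```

View pics/w1.png

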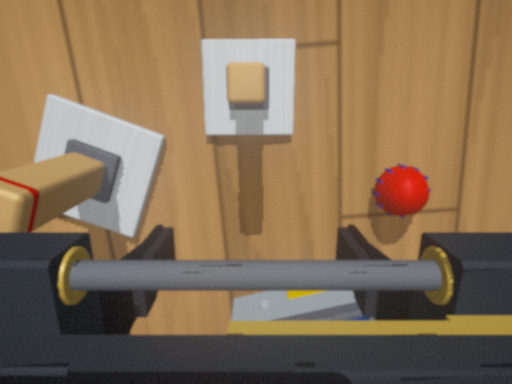

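```bash
python3 - <<'E'
from h import *
p,d,X=pts('wrist','w1')
hsv=cv2.cvtColor(p,cv2.COLOR_RGB2HSV)
def comp(m,seed):
    n,l=cv2.connectedComponents(m.astype(np.uint8)); 
    return l==l[seed]
m=(hsv[...,1]<50)&(hsv[...,2]>120); f=comp(m,(120,215))&(d>0)
q=X[f];print('foot',len(q),np.median(q[:,2]),cv2.minAreaRect(q[:,:2].astype(np.float32)*1000))
# same by casting the outline to z=.010
z=load('w1');K,P=T('wrist',z)
def cast(uv,h):
    r=np.c_[(uv-np.array([K[0,2],K[1,2]]))/K[0,0],np.ones(len(uv))]@P[:3,:3].T
    return P[:3,3]+r*((h-P[2,3])/r[:,2])[:,None]
vu=np.argwhere(f)[:,::-1]; c=cast(vu,.010)
print('cast',cv2.minAreaRect(c[:,:2].astype(np.float32)*1000))
t=(d>0)&(X[...,2]>.115); t[:, :200]=0; t[:,300:]=0;t[140:]=0
q=X[t];print('top',len(q),np.median(q,0),cv2.minAreaRect(q[:,:2].astype(np.float32)*1000))
p,d,X=pts('wrist','w0');hsv=cv2.cvtColor(p,cv2.COLOR_RGB2HSV)
b=(hsv[...,0]>100)&(hsv[...,0]<130)&(hsv[...,1]>150)&(d>0)
n,l,st,ce=cv2.connectedComponentsWithStats((b&(X[...,2]>.08)).astype(np.uint8))
for i in range(1,n):
    q=X[l==i]; 
    if len(q)>20: print('heap',len(q),q.mean(0),q[:,2].max())
for a,bb in((.078,.088),(.066,.0735)):
    t=(d>0)&(X[...,2]>a)&(X[...,2]<bb)&~b&(hsv[...,1]<120); t[230:]=0
    n,l,st,ce=cv2.connectedComponentsWithStats(t.astype(np.uint8))
    for i in range(1,n):
        if st[i,4]>80:
            q=X[l==i]; print(a,st[i],cv2.minAreaRect(q[:,:2].astype(np.float32)*1000),np.median(q[:,2]))
k=(hsv[...,2]<60)&(d>0)&(X[...,2]>.11)&(X[...,2]<.13)
q=X[k];print('handle',len(q),np.median(q,0),cv2.minAreaRect(q[:,:2].astype(np.float32)*1000))
y=(hsv[...,0]>18)&(hsv[...,0]<32)&(hsv[...,1]>150)&(d>0)&(abs(X[...,2]-.077)<.004)
# near edge line of lid
e=np.array([[v,np.argwhere(y[v])[0,0]] for v in range(40,220) if y[v].any()])
q=np.array([X[v,u] for v,u in e]); L=cv2.fitLine(q[:,:2].astype(np.float32),cv2.DIST_HUBER,0,.01,.01).ravel();print('lid edge',L,np.degrees(np.arctan2(L[1],L[0])),q[[0,-1]])
E
```

```text
foot 7028 0.010686538010401286 ((456.4906005859375, 339.352294921875), (103.89649200439453, 102.04014587402344), 85.78380584716797)
cast ((457.18341064453125, 338.84259033203125), (101.16936492919922, 100.33405303955078), 85.91825866699219)
top 1582 [0.4575645  0.33896404 0.12537607] ((457.287109375, 338.71954345703125), (29.861175537109375, 29.615785598754883), 86.0911865234375)
heap 1580 [0.52749503 0.0184661  0.08590574] 0.09241784356721977
heap 1206 [ 0.54022296 -0.04570661  0.08485136] 0.09026918505292758
0.078 [ 161    0  306   82 3084] ((545.6607666015625, 96.60797119140625), (262.69281005859375, 8.437833786010742), 9.760308265686035) 0.08381590054274171
0.078 [475 221  37   9 173] ((721.5029296875, -89.3944091796875), (35.50178909301758, 7.639250755310059), 3.919825792312622) 0.08359449109508543
0.066 [ 167   19  250  211 3506] ((533.7476806640625, -5.927879333496094), (211.11451721191406, 200.75448608398438), 7.595670700073242) 0.07147837586738645
handle 0 [nan nan nan] ((0.0, 0.0), (0.0, 0.0), 0.0)
lid edge [ 0.1692927  -0.98556584  0.6368357   0.00960903] -80.253296 [[ 0.62336368  0.089748    0.07396492]
 [ 0.65228167 -0.07889052  0.07397603]]
  return _methods._mean(a, axis=axis, dtype=dtype,
  ret = um.true_divide(
```

```bash
python3 - <<'E'
from h import *
p,d,X=pts('wrist','w0')
a=np.radians(9.75);c,s=np.cos(a),np.sin(a)
B=np.stack([X[...,0]*c+X[...,1]*s,-X[...,0]*s+X[...,1]*c,X[...,2]],-1)
# rows profile along x through bin at y'=-0.10 +-.05
t=(d>0)&(abs(B[...,2]-.0715)<.003)
t[230:]=0
q=B[t]
h,e=np.histogram(q[:,0],np.arange(.40,.66,.002)); print([(round(x,3),n) for x,n in zip(e,h) if n>15])
h,e=np.histogram(q[:,1],np.arange(-.24,.06,.002)); print([(round(x,3),n) for x,n in zip(e,h) if n>15])
t=(d>0)&(abs(B[...,2]-.0835)<.003);t[230:]=0; q=B[t]
h,e=np.histogram(q[:,1],np.arange(-.24,.06,.002)); print('rail y',[(round(x,3),n) for x,n in zip(e,h) if n>15])
print('rail x min',q[:,0].min())
p,d,X=pts('top','t0')
B=np.stack([X[...,0]*c+X[...,1]*s,-X[...,0]*s+X[...,1]*c,X[...,2]],-1)
t=(d>0)&(abs(B[...,2]-.0835)<.004);t[:80]=0;t[230:]=0;t[:,:200]=0;t[:,310:]=0; q=B[t]
h,e=np.histogram(q[:,1],np.arange(-.24,.12,.003)); print('top rail y',[(round(x,3),n) for x,n in zip(e,h) if n>10]); print(q[:,0].min(),q[:,0].max())
E
```

```text
[(np.float64(0.422), np.int64(189)), (np.float64(0.424), np.int64(309)), (np.float64(0.426), np.int64(370)), (np.float64(0.428), np.int64(34)), (np.float64(0.496), np.int64(19)), (np.float64(0.498), np.int64(56)), (np.float64(0.5), np.int64(69)), (np.float64(0.502), np.int64(59)), (np.float64(0.504), np.int64(42)), (np.float64(0.506), np.int64(45)), (np.float64(0.508), np.int64(37)), (np.float64(0.51), np.int64(33)), (np.float64(0.512), np.int64(35)), (np.float64(0.514), np.int64(36)), (np.float64(0.516), np.int64(34)), (np.float64(0.518), np.int64(34)), (np.float64(0.52), np.int64(33)), (np.float64(0.522), np.int64(31)), (np.float64(0.524), np.int64(30)), (np.float64(0.526), np.int64(28)), (np.float64(0.528), np.int64(33)), (np.float64(0.53), np.int64(33)), (np.float64(0.532), np.int64(27)), (np.float64(0.534), np.int64(33)), (np.float64(0.536), np.int64(31)), (np.float64(0.538), np.int64(33)), (np.float64(0.54), np.int64(29)), (np.float64(0.542), np.int64(38)), (np.float64(0.544), np.int64(39)), (np.float64(0.546), np.int64(50)), (np.float64(0.548), np.int64(40)), (np.float64(0.62)
[... 6032 characters left out ...]
84), np.int64(11)), (np.float64(-0.081), np.int64(15)), (np.float64(-0.078), np.int64(14)), (np.float64(-0.072), np.int64(11)), (np.float64(-0.069), np.int64(16)), (np.float64(-0.066), np.int64(13)), (np.float64(-0.063), np.int64(15)), (np.float64(-0.06), np.int64(18)), (np.float64(-0.057), np.int64(21)), (np.float64(-0.054), np.int64(11)), (np.float64(-0.051), np.int64(14)), (np.float64(-0.048), np.int64(34)), (np.float64(-0.045), np.int64(27)), (np.float64(-0.042), np.int64(21)), (np.float64(-0.039), np.int64(12)), (np.float64(-0.036), np.int64(11)), (np.float64(0.0), np.int64(118)), (np.float64(0.003), np.int64(128)), (np.float64(0.006), np.int64(91))]
0.4205419480209018 0.846894838708889
```

Request:
arm_command([
  {"translation": [0.7,-0.05,0],"dr": [0,0,0],"jaw": 0},
  {"translation": [0.7,-0.05,0],"dr": [0,0,0],"jaw": 0},
  {"translation": [0.7,-0.06,0],"dr": [0,0,0],"jaw": 0},
  {"translation": [0.7,-0.05,0],"dr": [0,0,0],"jaw": 0},
  {"translation": [0.67,-0.05,0],"dr": [0,0,0],"jaw": 0},
  {"translation": [0,0,0.6],"dr": [0,0,0],"jaw": 0},
  {"translation": [0,0,0.6],"dr": [0,0,0],"jaw": 0},
  {"translation": [0,0,0.6],"dr": [0,0,0],"jaw": 0},
  {"translation": [0,0,0],"dr": [0,0,0],"jaw": 0},
])

```text
time_s: 4.7
position: [0.457, 0.3338, 0.1826]
tcp_rot: [[0.078, 0.997, -0.006], [0.997, -0.078, -0.004], [-0.004, -0.006, -1.0]]
force: [-0.6, -0.6, 0.4]
opening: 1.002
```

Request:
arm_command([
  {"translation": [0,0,0],"dr": [0,0,0],"jaw": 0},
  {"translation": [0,0,0],"dr": [0,0,0],"jaw": 0},
])

```text
time_s: 4.87
position: [0.4592, 0.3356, 0.1861]
tcp_rot: [[0.078, 0.997, 0.001], [0.997, -0.078, 0.0], [0.0, 0.001, -1.0]]
force: [-0.9, 0.1, -0.1]
opening: 0.998
```

Request:
arm_command([
  {"translation": [0.12,-0.09,0.5],"dr": [0,0,0],"jaw": 0},
  {"translation": [0,0,0.6],"dr": [0,0,0],"jaw": 0},
  {"translation": [0,0,0.6],"dr": [0,0,0],"jaw": 0},
  {"translation": [0,0,0.6],"dr": [0,0,0],"jaw": 0},
  {"translation": [0,0,0.6],"dr": [0,0,0],"jaw": 0},
  {"translation": [0,0,0.6],"dr": [0,0,0],"jaw": 0},
  {"translation": [0,0,0.4],"dr": [0,0,0],"jaw": 0},
  {"translation": [0,0,0.2],"dr": [0,0,0],"jaw": 0},
  {"translation": [0,0,0],"dr": [0,0,0],"jaw": 0},
  {"translation": [0,0,0],"dr": [0,0,0],"jaw": 0},
])

```text
time_s: 5.7
position: [0.4567, 0.3396, 0.0836]
tcp_rot: [[0.077, 0.997, 0.001], [0.997, -0.077, 0.0], [0.001, 0.001, -1.0]]
force: [0.4, -0.0, -0.1]
opening: 1.003
```

Now at the grasp pose, so I'll close.

Request:
arm_command([
  {"translation": [0,0,0],"dr": [0,0,0],"jaw": 1},
  {"translation": [0,0,0],"dr": [0,0,0],"jaw": 1},
  {"translation": [0,0,0],"dr": [0,0,0],"jaw": 1},
  {"translation": [0,0,0],"dr": [0,0,0],"jaw": 1},
  {"translation": [0,0,0],"dr": [0,0,0],"jaw": 1},
  {"translation": [0,0,0],"dr": [0,0,0],"jaw": 1},
  {"translation": [0,0,0],"dr": [0,0,0],"jaw": 1},
])

```text
time_s: 6.28
position: [0.4562, 0.3395, 0.0831]
tcp_rot: [[0.077, 0.997, 0.0], [0.997, -0.077, 0.0], [0.0, 0.0, -1.0]]
force: [-0.0, -0.5, -0.9]
opening: 0.551
```

Request:
arm_command([
  {"translation": [0,0,0],"dr": [0,0,0],"jaw": 1},
  {"translation": [0,0,0],"dr": [0,0,0],"jaw": 1},
  {"translation": [0,0,0],"dr": [0,0,0],"jaw": 1},
  {"translation": [0,0,0],"dr": [0,0,0],"jaw": 1},
  {"translation": [0,0,0],"dr": [0,0,0],"jaw": 1},
  {"translation": [0,0,0],"dr": [0,0,0],"jaw": 1},
])

```text
time_s: 6.78
position: [0.4566, 0.3396, 0.083]
tcp_rot: [[0.077, 0.997, 0.001], [0.997, -0.077, 0.0], [0.0, 0.001, -1.0]]
force: [1.6, 0.1, -0.6]
opening: 0.34
```

Request:
arm_command([
  {"translation": [0,0,-0.5],"dr": [0,0,0],"jaw": 1},
  {"translation": [0,0,-0.9],"dr": [0,0,0],"jaw": 1},
  {"translation": [0,0,-1],"dr": [0,0,-0.4],"jaw": 1},
  {"translation": [0,0,-1],"dr": [0,0,-0.4],"jaw": 1},
  {"translation": [0,0,-1],"dr": [0,0,-0.4],"jaw": 1},
  {"translation": [0,0,-1],"dr": [0,0,-0.4],"jaw": 1},
  {"translation": [0,0,-0.6],"dr": [0,0,-0.4],"jaw": 1},
  {"translation": [0,0,0],"dr": [0,0,-0.35],"jaw": 1},
  {"translation": [0,0,0],"dr": [0,0,0],"jaw": 1},
  {"translation": [0,0,0],"dr": [0,0,0],"jaw": 1},
])

```text
time_s: 7.62
position: [0.4548, 0.339, 0.232]
tcp_rot: [[-0.168, 0.986, -0.003], [0.986, 0.168, -0.001], [-0.001, -0.003, -1.0]]
force: [0.3, 0.3, -4.2]
opening: 0.342
```

Request:
arm_command([
  {"translation": [-0.5,0.06,0],"dr": [0,0,0],"jaw": 1},
  {"translation": [-1,0.06,0],"dr": [0,0,0],"jaw": 1},
  {"translation": [-1,0.06,0],"dr": [0,0,0],"jaw": 1},
  {"translation": [-1,0.06,0],"dr": [0,0,0],"jaw": 1},
  {"translation": [-1,0.06,0],"dr": [0,0,0],"jaw": 1},
  {"translation": [-1,0.06,0],"dr": [0,0,0],"jaw": 1},
  {"translation": [-1,0.06,0],"dr": [0,0,0],"jaw": 1},
  {"translation": [-1,0.06,0],"dr": [0,0,0],"jaw": 1},
  {"translation": [-1,0.06,0],"dr": [0,0,0],"jaw": 1},
  {"translation": [-1,0.06,0],"dr": [0,0,0],"jaw": 1},
  {"translation": [-1,0.06,0],"dr": [0,0,0],"jaw": 1},
  {"translation": [-1,0.06,0],"dr": [0,0,0],"jaw": 1},
])

```text
time_s: 8.62
position: [0.5214, 0.0572, 0.2319]
tcp_rot: [[-0.168, 0.986, -0.003], [0.986, 0.168, -0.0], [0.0, -0.003, -1.0]]
force: [0.3, -0.2, -4.1]
opening: 0.342
```

Request:
arm_command([
  {"translation": [-0.9,0.05,0],"dr": [0,0,0],"jaw": 1},
  {"translation": [-0.46,0.02,0],"dr": [0,0,0],"jaw": 1},
  {"translation": [0,0,0],"dr": [0,0,0],"jaw": 1},
  {"translation": [0,0,0],"dr": [0,0,0],"jaw": 1},
  {"translation": [0,0,0],"dr": [0,0,0],"jaw": 1},
])

```text
time_s: 9.03
position: [0.5288, 0.0268, 0.2325]
tcp_rot: [[-0.168, 0.986, -0.002], [0.986, 0.168, 0.001], [0.001, -0.002, -1.0]]
force: [0.1, 0.1, -4.6]
opening: 0.342
```

```bash
python3 - <<'E'
from h import *
snap('wrist','w2'); print(read_state())
E
```

```text
{'time_s': 9.0833, 'joint_positions': array([-9.18507081e+00,  2.27714944e+01,  9.55415729e+01,  3.97827146e-02,
        6.17832416e+01, -1.89520850e+01]), 'qvel': array([ 0.44578117, -0.22142166, -0.28597571, -0.20079144, -0.08216376,
       -0.12897435]), 'tau': array([-4.71227299e-01, -3.82729805e+01, -1.73592407e+01,  3.15797911e-02,
        5.45065734e-02,  2.18511261e-03]), 'position': array([0.52892157, 0.02710093, 0.23267818]), 'tcp_rot': array([[-1.69317237e-01,  9.85560366e-01, -1.56159159e-03],
       [ 9.85560962e-01,  1.69318721e-01,  8.72279540e-04],
       [ 1.12409083e-03, -1.39135175e-03, -9.99998400e-01]]), 'force': array([ 0.10716776, -0.21415711, -4.12928934]), 'moment': array([ 0.00346045, -0.10223389, -0.00179699]), 'opening': 0.34252510352807025}
```

View pics/w2.png

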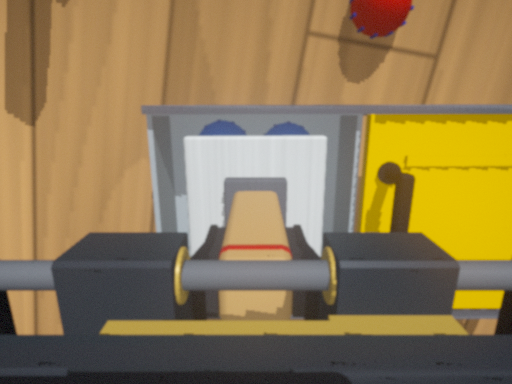

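Request:
arm_command([
  {"translation": [0,0,0.6],"dr": [0,0,0],"jaw": 1},
  {"translation": [0,0,0.8],"dr": [0,0,0],"jaw": 1},
  {"translation": [0,0,0.5],"dr": [0,0,0],"jaw": 1},
  {"translation": [0,0,0.2],"dr": [0,0,0],"jaw": 1},
  {"translation": [0,0,0.1],"dr": [0,0,0],"jaw": 1},
  {"translation": [0,0,0.1],"dr": [0,0,0],"jaw": 1},
  {"translation": [0,0,0],"dr": [0,0,0],"jaw": 1},
])

```text
time_s: 9.67
position: [0.5301, 0.0264, 0.1758]
tcp_rot: [[-0.169, 0.986, 0.001], [0.986, 0.169, -0.0], [-0.0, 0.001, -1.0]]
force: [0.6, 0.2, -3.9]
opening: 0.343
```

Request:
arm_command([
  {"translation": [0,0,0.1],"dr": [0,0,0],"jaw": 1},
  {"translation": [0,0,0.1],"dr": [0,0,0],"jaw": 1},
  {"translation": [0,0,0.1],"dr": [0,0,0],"jaw": 1},
  {"translation": [0,0,0],"dr": [0,0,0],"jaw": 1},
])

```text
time_s: 10.0
position: [0.5302, 0.0258, 0.1682]
tcp_rot: [[-0.168, 0.986, 0.001], [0.986, 0.168, -0.0], [-0.0, 0.001, -1.0]]
force: [0.0, -0.2, -2.8]
opening: 0.342
```

Request:
arm_command([
  {"translation": [0,0,0.1],"dr": [0,0,0],"jaw": 1},
  {"translation": [0,0,0.1],"dr": [0,0,0],"jaw": 1},
  {"translation": [0,0,0.1],"dr": [0,0,0],"jaw": 1},
  {"translation": [0,0,0],"dr": [0,0,0],"jaw": 1},
])

```text
time_s: 10.33
position: [0.5291, 0.026, 0.1597]
tcp_rot: [[-0.168, 0.986, -0.002], [0.986, 0.168, 0.0], [0.001, -0.002, -1.0]]
force: [0.6, 0.5, -3.9]
opening: 0.342
```

Request:
arm_command([
  {"translation": [0,0,0.1],"dr": [0,0,0],"jaw": 1},
  {"translation": [0,0,0.1],"dr": [0,0,0],"jaw": 1},
  {"translation": [0,0,0],"dr": [0,0,0],"jaw": 1},
])

```text
time_s: 10.58
position: [0.5294, 0.026, 0.155]
tcp_rot: [[-0.168, 0.986, -0.001], [0.986, 0.168, 0.0], [0.0, -0.001, -1.0]]
force: [0.0, -0.1, -3.6]
opening: 0.344
```

Request:
arm_command([
  {"translation": [0,0,0.1],"dr": [0,0,0],"jaw": 1},
  {"translation": [0,0,0.1],"dr": [0,0,0],"jaw": 1},
  {"translation": [0,0,0.1],"dr": [0,0,0],"jaw": 1},
  {"translation": [0,0,0.1],"dr": [0,0,0],"jaw": 1},
  {"translation": [0,0,0],"dr": [0,0,0],"jaw": 1},
])

```text
time_s: 11.0
position: [0.5292, 0.026, 0.1449]
tcp_rot: [[-0.169, 0.986, -0.002], [0.986, 0.169, 0.0], [0.0, -0.002, -1.0]]
force: [0.4, -1.0, -4.4]
opening: 0.345
```

```bash
python3 - <<'E'
from h import *
s=read_state();print(s['position'],s['force'],s['moment'])
snap('scene','s1'); snap('wrist','w3')
p=cv2.imread('pics/s1.png')[160:300,110:310]; cv2.imwrite('pics/s1c.png',cv2.resize(p,None,fx=4,fy=4,interpolation=3))
E
```

```text
[0.52919273 0.02601013 0.14485781] [ 0.37884536 -1.04001875 -4.44445994] [-0.01630187 -0.1368028  -0.0336034 ]
```

View pics/s1c.png

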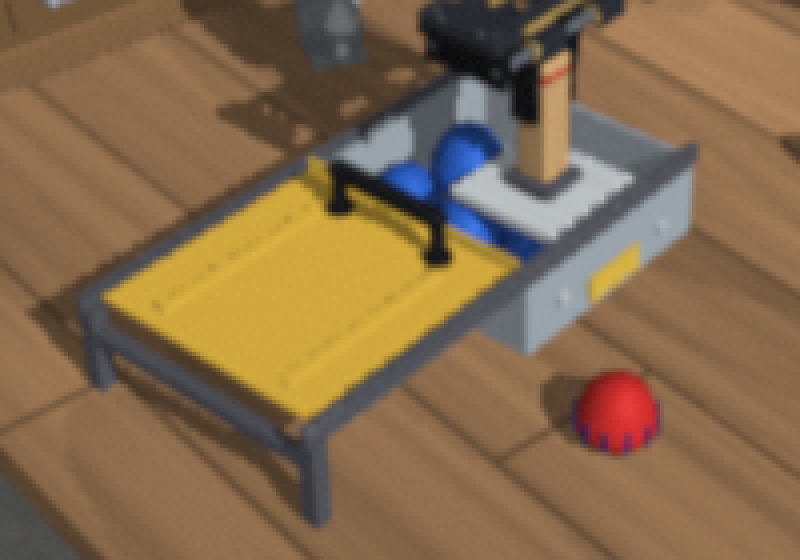

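The foot has gone below the rim with little resistance, and the second heaped cap is still up at crop (470,150). I'll press down to contact with the layer.

Request:
arm_command([
  {"translation": [0,0,0.1],"dr": [0,0,0],"jaw": 1},
  {"translation": [0,0,0.1],"dr": [0,0,0],"jaw": 1},
  {"translation": [0,0,0],"dr": [0,0,0],"jaw": 1},
  {"translation": [0,0,0],"dr": [0,0,0],"jaw": 1},
])

```text
time_s: 11.43
position: [0.531, 0.0267, 0.1434]
tcp_rot: [[-0.168, 0.986, 0.004], [0.986, 0.168, 0.001], [0.0, 0.004, -1.0]]
force: [-1.8, 3.1, 14.1]
opening: 0.344
```

Request:
arm_command([
  {"translation": [0,0,0],"dr": [0,0,0],"jaw": 1},
  {"translation": [0,0,0],"dr": [0,0,0],"jaw": 1},
  {"translation": [0,0,0],"dr": [0,0,0],"jaw": 1},
])

```text
time_s: 11.68
position: [0.5311, 0.0266, 0.1434]
tcp_rot: [[-0.168, 0.986, 0.004], [0.986, 0.168, 0.001], [0.0, 0.004, -1.0]]
force: [-3.1, 2.9, 14.2]
opening: 0.344
```

Request:
arm_command([
  {"translation": [0,0,-0.5],"dr": [0,0,0],"jaw": 1},
  {"translation": [0,0,-0.9],"dr": [0,0,0],"jaw": 1},
  {"translation": [0,0,-0.8],"dr": [0,0,0],"jaw": 1},
  {"translation": [0,0,-0.4],"dr": [0,0,0],"jaw": 1},
  {"translation": [0,0,0],"dr": [0,0,0],"jaw": 1},
  {"translation": [0,0,0],"dr": [0,0,0],"jaw": 1},
])

```text
time_s: 12.18
position: [0.5297, 0.0259, 0.2055]
tcp_rot: [[-0.169, 0.986, 0.0], [0.986, 0.169, -0.0], [-0.0, 0.0, -1.0]]
force: [-0.3, 0.9, -3.9]
opening: 0.349
```

```bash
python3 - <<'E'
from h import *
s=read_state();print(s['position'],s['force'],s['moment'])
snap('wrist','w4');snap('top','t1'); snap('scene','s2')
p=cv2.imread('pics/s2.png')[160:300,110:310]; a=cv2.resize(p,None,fx=2.5,fy=2.5,interpolation=3)
b=cv2.imread('pics/w4.png')[:250,100:400]
c=cv2.resize(cv2.imread('pics/t1.png')[150:230,210:310],None,fx=3,fy=3,interpolation=3)
W=np.zeros((600,800,3),np.uint8);W[:350,:500]=a;W[350:600,:300]=b;W[350:590,400:700]=c;cv2.imwrite('pics/m2.png',W)
E
```

```text
[0.5297066  0.02592744 0.20550163] [-0.33314252  0.91079777 -3.9473119 ] [-0.04004462 -0.05528327 -0.01399598]
```

View pics/m2.png

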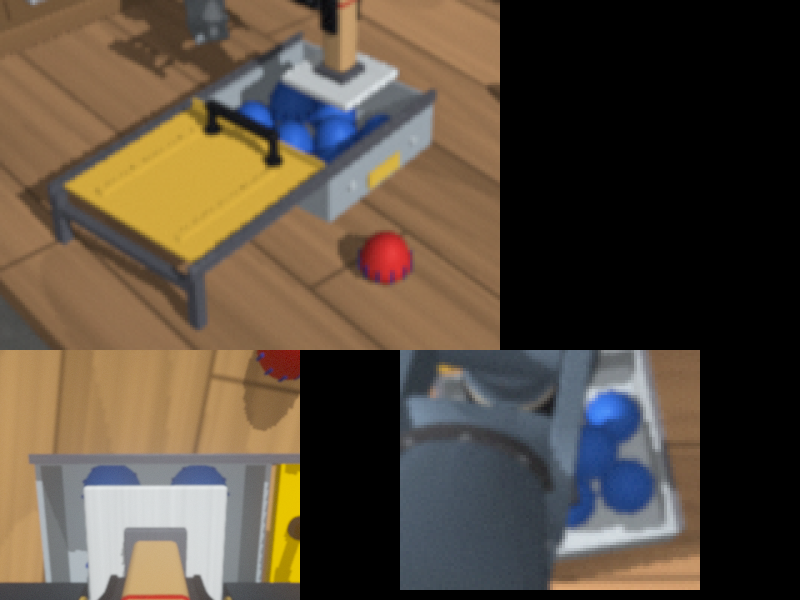

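```bash
python3 - <<'E'
from h import *
p,d,X=pts('top','t1');hsv=cv2.cvtColor(p,cv2.COLOR_RGB2HSV)
b=(hsv[...,0]>100)&(hsv[...,0]<130)&(hsv[...,1]>150)&(d>0)
def tob(q):
    a=np.radians(9.75);e=q[:,:2]-[.5349,-.0141];return np.c_[e@[np.cos(a),np.sin(a)],e@[-np.sin(a),np.cos(a)],q[:,2]]
for nm,lo,hi in(('hi',.07,.11),('low',.045,.062)):
  n,l,st,ce=cv2.connectedComponentsWithStats((b&(X[...,2]>lo)&(X[...,2]<hi)).astype(np.uint8))
  for i in range(1,n):
    q=tob(X[l==i])
    if len(q)>15: print(nm,len(q),q.mean(0),q.min(0),q.max(0))
E
```

```text
hi 118 [-0.00527632 -0.0385926   0.07873816] [-0.02641074 -0.05652434  0.07009903] [ 0.01779603 -0.02022342  0.08569105]
low 142 [ 0.03396544 -0.06757252  0.05227432] [ 0.00997001 -0.08984399  0.04510144] [ 0.05604024 -0.04685085  0.06180386]
low 164 [-0.0395363  -0.06640869  0.05246771] [-0.06037594 -0.09096908  0.04501325] [-0.0142195  -0.03804289  0.06150499]
low 47 [-0.04628456 -0.01885593  0.05139802] [-0.06556637 -0.03179585  0.04527704] [-0.02187431 -0.0030664   0.06175789]
```

Request:
arm_command([
  {"translation": [-0.6,-0.02,0],"dr": [0,0,0],"jaw": 1},
  {"translation": [-0.8,-0.02,0],"dr": [0,0,0],"jaw": 1},
  {"translation": [-0.8,-0.02,0],"dr": [0,0,0],"jaw": 1},
  {"translation": [-0.6,0,0],"dr": [0,0,0],"jaw": 1},
  {"translation": [-0.4,0,0],"dr": [0,0,0],"jaw": 1},
  {"translation": [0,0,0.3],"dr": [0,0,0],"jaw": 1},
  {"translation": [0,0,0.4],"dr": [0,0,0],"jaw": 1},
  {"translation": [0,0,0.3],"dr": [0,0,0],"jaw": 1},
  {"translation": [0,0,0],"dr": [0,0,0],"jaw": 1},
])

```text
time_s: 13.08
position: [0.5394, -0.0516, 0.1778]
tcp_rot: [[-0.169, 0.986, -0.006], [0.986, 0.169, 0.002], [0.003, -0.006, -1.0]]
force: [-0.7, 1.0, -3.5]
opening: 0.345
```

Request:
arm_command([
  {"translation": [0,0,0.1],"dr": [0,0,0],"jaw": 1},
  {"translation": [0,0,0.1],"dr": [0,0,0],"jaw": 1},
  {"translation": [0,0,0.1],"dr": [0,0,0],"jaw": 1},
  {"translation": [0,0,0.1],"dr": [0,0,0],"jaw": 1},
  {"translation": [0,0,0.1],"dr": [0,0,0],"jaw": 1},
  {"translation": [0,0,0],"dr": [0,0,0],"jaw": 1},
])

```text
time_s: 13.58
position: [0.5415, -0.053, 0.1677]
tcp_rot: [[-0.169, 0.986, -0.001], [0.986, 0.169, 0.0], [0.0, -0.001, -1.0]]
force: [-0.4, 0.3, -4.0]
opening: 0.343
```

Request:
arm_command([
  {"translation": [0,0,0.1],"dr": [0,0,0],"jaw": 1},
  {"translation": [0,0,0.1],"dr": [0,0,0],"jaw": 1},
  {"translation": [0,0,0.1],"dr": [0,0,0],"jaw": 1},
  {"translation": [0,0,0],"dr": [0,0,0],"jaw": 1},
])

```text
time_s: 13.92
position: [0.5415, -0.0531, 0.1601]
tcp_rot: [[-0.168, 0.986, -0.001], [0.986, 0.168, 0.0], [0.0, -0.001, -1.0]]
force: [-0.6, 0.0, -3.3]
opening: 0.346
```

Request:
arm_command([
  {"translation": [0,0,0.1],"dr": [0,0,0],"jaw": 1},
  {"translation": [0,0,0.1],"dr": [0,0,0],"jaw": 1},
  {"translation": [0,0,0],"dr": [0,0,0],"jaw": 1},
])

```text
time_s: 14.17
position: [0.5417, -0.0531, 0.1551]
tcp_rot: [[-0.168, 0.986, -0.0], [0.986, 0.168, 0.0], [0.0, -0.0, -1.0]]
force: [-0.4, -0.7, -3.8]
opening: 0.342
```

Request:
arm_command([
  {"translation": [0,0,0.1],"dr": [0,0,0],"jaw": 1},
  {"translation": [0,0,0.1],"dr": [0,0,0],"jaw": 1},
  {"translation": [0,0,0.1],"dr": [0,0,0],"jaw": 1},
  {"translation": [0,0,0],"dr": [0,0,0],"jaw": 1},
])

```text
time_s: 14.5
position: [0.5414, -0.0531, 0.1474]
tcp_rot: [[-0.169, 0.986, -0.001], [0.986, 0.169, 0.0], [0.0, -0.001, -1.0]]
force: [-0.8, 0.4, -4.3]
opening: 0.346
```

Request:
arm_command([
  {"translation": [0,0,0.1],"dr": [0,0,0],"jaw": 1},
  {"translation": [0,0,0.1],"dr": [0,0,0],"jaw": 1},
  {"translation": [0,0,0],"dr": [0,0,0],"jaw": 1},
])

```text
time_s: 14.75
position: [0.5414, -0.0531, 0.1424]
tcp_rot: [[-0.169, 0.986, -0.001], [0.986, 0.169, 0.0], [0.0, -0.001, -1.0]]
force: [-0.5, 0.4, -4.5]
opening: 0.341
```

Request:
arm_command([
  {"translation": [0,0,0.1],"dr": [0,0,0],"jaw": 1},
  {"translation": [0,0,0.08],"dr": [0,0,0],"jaw": 1},
  {"translation": [0,0,0],"dr": [0,0,0],"jaw": 1},
  {"translation": [0,0,0],"dr": [0,0,0],"jaw": 1},
])

```text
time_s: 15.08
position: [0.5416, -0.0521, 0.1402]
tcp_rot: [[-0.168, 0.986, -0.0], [0.986, 0.168, 0.002], [0.002, 0.0, -1.0]]
force: [-3.7, 3.4, 9.6]
opening: 0.342
```

Request:
arm_command([
  {"translation": [0,0,-0.5],"dr": [0,0,0],"jaw": 1},
  {"translation": [0,0,-0.9],"dr": [0,0,0],"jaw": 1},
  {"translation": [0,0,-0.9],"dr": [0,0,0],"jaw": 1},
  {"translation": [0.5,0,-0.5],"dr": [0,0,0],"jaw": 1},
  {"translation": [1,0,0],"dr": [0,0,0],"jaw": 1},
  {"translation": [1,0,0],"dr": [0,0,0],"jaw": 1},
  {"translation": [1,0,0],"dr": [0,0,0],"jaw": 1},
  {"translation": [1,0,0],"dr": [0,0,0],"jaw": 1},
  {"translation": [1,0,0],"dr": [0,0,0],"jaw": 1},
  {"translation": [1,0,0],"dr": [0,0,0],"jaw": 1},
  {"translation": [1,0,0],"dr": [0,0,0],"jaw": 1},
  {"translation": [0.5,0,0],"dr": [0,0,0],"jaw": 1},
])

```text
time_s: 16.08
position: [0.5069, 0.1464, 0.2083]
tcp_rot: [[-0.17, 0.985, -0.001], [0.985, 0.17, 0.001], [0.001, -0.001, -1.0]]
force: [-0.7, 0.7, -3.7]
opening: 0.344
```

```bash
python3 - <<'E'
from h import *
s=read_state();print(s['position'],s['force'])
snap('top','t2'); snap('scene','s3')
p,d,X=pts('top','t2');hsv=cv2.cvtColor(p,cv2.COLOR_RGB2HSV)
b=(hsv[...,0]>100)&(hsv[...,0]<130)&(hsv[...,1]>150)&(d>0)
def tob(q):
    a=np.radians(9.75);e=q[:,:2]-[.5349,-.0141];return np.c_[e@[np.cos(a),np.sin(a)],e@[-np.sin(a),np.cos(a)],q[:,2]]
n,l,st,ce=cv2.connectedComponentsWithStats((b&(X[...,2]>.049)).astype(np.uint8))
for i in range(1,n):
    q=tob(X[l==i])
    if len(q)>8: print(len(q),q.mean(0).round(3),q.min(0).round(3),q.max(0).round(3))
a=cv2.resize(cv2.imread('pics/t2.png')[140:230,200:320],None,fx=4,fy=4,interpolation=3)
c=cv2.resize(cv2.imread('pics/s3.png')[160:280,170:300],None,fx=2.4,fy=2.4,interpolation=3)
W=np.zeros((400,800,3),np.uint8);W[:360,:480]=a;W[:288,485:485+312]=c;cv2.imwrite('pics/m3.png',W)
E
```

```text
[0.5069137  0.14644771 0.20832692] [-0.70596922  0.74861279 -3.70542327]
107 [ 0.037 -0.07   0.054] [ 0.018 -0.089  0.049] [ 0.057 -0.05   0.061]
108 [0.044 0.003 0.054] [ 0.026 -0.018  0.049] [0.063 0.022 0.061]
109 [0.042 0.073 0.054] [0.023 0.053 0.049] [0.061 0.092 0.061]
111 [-0.005 -0.028  0.054] [-0.022 -0.046  0.049] [ 0.016 -0.01   0.06 ]
150 [-0.003  0.035  0.057] [-0.023  0.014  0.049] [0.018 0.057 0.064]
111 [-0.045 -0.07   0.054] [-0.062 -0.09   0.049] [-0.027 -0.051  0.059]
114 [-0.045  0.073  0.053] [-0.064  0.054  0.049] [-0.025  0.094  0.061]
113 [-0.054  0.003  0.054] [-0.074 -0.015  0.049] [-0.035  0.021  0.062]
```

View pics/m3.png

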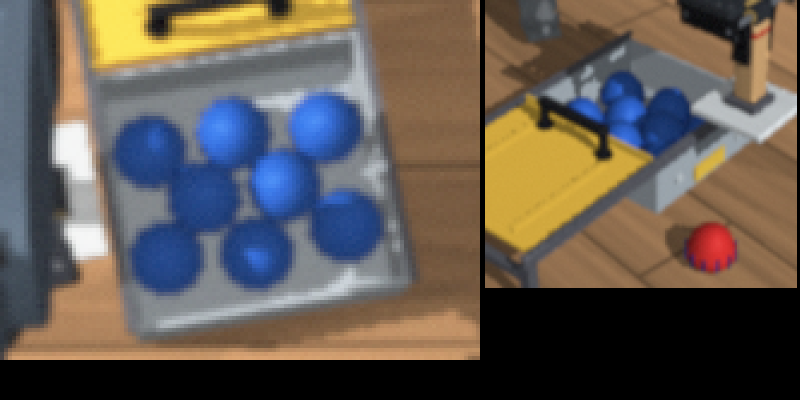

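Eight separate caps are visible. The one at bin (0, .035), crop (203,197), stands about 3 mm high and is wedged, so I'll press there again.

Request:
arm_command([
  {"translation": [-0.6,0,0],"dr": [0,0,0],"jaw": 1},
  {"translation": [-1,0,0],"dr": [0,0,0],"jaw": 1},
  {"translation": [-1,0,0],"dr": [0,0,0],"jaw": 1},
  {"translation": [-1,0,0],"dr": [0,0,0],"jaw": 1},
  {"translation": [-0.9,0,0],"dr": [0,0,0],"jaw": 1},
  {"translation": [-0.4,0,0],"dr": [0,0,0],"jaw": 1},
  {"translation": [0,0,0.5],"dr": [0,0,0],"jaw": 1},
  {"translation": [0,0,0.8],"dr": [0,0,0],"jaw": 1},
  {"translation": [0,0,0.6],"dr": [0,0,0],"jaw": 1},
  {"translation": [0,0,0.4],"dr": [0,0,0],"jaw": 1},
  {"translation": [0,0,0.1],"dr": [0,0,0],"jaw": 1},
  {"translation": [0,0,0],"dr": [0,0,0],"jaw": 1},
])

```text
time_s: 17.18
position: [0.5283, 0.0231, 0.1478]
tcp_rot: [[-0.168, 0.986, -0.002], [0.986, 0.168, 0.0], [0.001, -0.002, -1.0]]
force: [0.1, -0.6, -4.5]
opening: 0.339
```

Request:
arm_command([
  {"translation": [0,0,0.1],"dr": [0,0,0],"jaw": 1},
  {"translation": [0,0,0.1],"dr": [0,0,0],"jaw": 1},
  {"translation": [0,0,0.1],"dr": [0,0,0],"jaw": 1},
  {"translation": [0,0,0],"dr": [0,0,0],"jaw": 1},
  {"translation": [0,0,0],"dr": [0,0,0],"jaw": 1},
])

```text
time_s: 17.6
position: [0.53, 0.0237, 0.1433]
tcp_rot: [[-0.168, 0.986, 0.004], [0.986, 0.168, 0.0], [-0.0, 0.004, -1.0]]
force: [-1.8, 1.8, 6.1]
opening: 0.343
```

Request:
arm_command([
  {"translation": [0,0,0.08],"dr": [0,0,0],"jaw": 1},
  {"translation": [0,0,0],"dr": [0,0,0],"jaw": 1},
  {"translation": [0.1,0,0],"dr": [0,0,0],"jaw": 1},
  {"translation": [0.1,0,0],"dr": [0,0,0],"jaw": 1},
  {"translation": [0,0,0],"dr": [0,0,0],"jaw": 1},
])

```text
time_s: 18.02
position: [0.5304, 0.0283, 0.1426]
tcp_rot: [[-0.169, 0.986, 0.007], [0.986, 0.169, -0.001], [-0.002, 0.007, -1.0]]
force: [-1.3, 0.5, 12.7]
opening: 0.346
```

Request:
arm_command([
  {"translation": [0,0.1,0],"dr": [0,0,0],"jaw": 1},
  {"translation": [0,0.1,0],"dr": [0,0,0],"jaw": 1},
  {"translation": [0,0.1,0],"dr": [0,0,0],"jaw": 1},
  {"translation": [0,0,0],"dr": [0,0,0],"jaw": 1},
  {"translation": [0,-0.15,0],"dr": [0,0,0],"jaw": 1},
  {"translation": [0,-0.15,0],"dr": [0,0,0],"jaw": 1},
  {"translation": [0,-0.15,0],"dr": [0,0,0],"jaw": 1},
  {"translation": [0,0,0],"dr": [0,0,0],"jaw": 1},
])

```text
time_s: 18.68
position: [0.5248, 0.0282, 0.1416]
tcp_rot: [[-0.168, 0.986, 0.003], [0.986, 0.168, 0.001], [0.0, 0.004, -1.0]]
force: [-1.6, 3.1, 9.6]
opening: 0.342
```

Request:
arm_command([
  {"translation": [0,0,0.06],"dr": [0,0,0],"jaw": 1},
  {"translation": [0,0,0],"dr": [0,0,0],"jaw": 1},
  {"translation": [0,0.15,0],"dr": [0,0,0],"jaw": 1},
  {"translation": [0,0.15,0],"dr": [0,0,0],"jaw": 1},
  {"translation": [0,0.15,0],"dr": [0,0,0],"jaw": 1},
  {"translation": [0,0,0],"dr": [0,0,0],"jaw": 1},
  {"translation": [0,-0.15,0],"dr": [0,0,0],"jaw": 1},
  {"translation": [0,-0.15,0],"dr": [0,0,0],"jaw": 1},
  {"translation": [0,0,0],"dr": [0,0,0],"jaw": 1},
  {"translation": [0,0,0],"dr": [0,0,0],"jaw": 1},
])

```text
time_s: 19.52
position: [0.528, 0.0293, 0.1416]
tcp_rot: [[-0.168, 0.986, 0.002], [0.986, 0.168, 0.001], [0.001, 0.002, -1.0]]
force: [-5.9, 3.2, 20.4]
opening: 0.346
```

Request:
arm_command([
  {"translation": [0,0,-0.5],"dr": [0,0,0],"jaw": 1},
  {"translation": [0,0,-0.9],"dr": [0,0,0],"jaw": 1},
  {"translation": [0,0,-0.9],"dr": [0,0,0],"jaw": 1},
  {"translation": [0.5,0,-0.5],"dr": [0,0,0],"jaw": 1},
  {"translation": [1,0,0],"dr": [0,0,0],"jaw": 1},
  {"translation": [1,0,0],"dr": [0,0,0],"jaw": 1},
  {"translation": [1,0,0],"dr": [0,0,0],"jaw": 1},
  {"translation": [1,0,0],"dr": [0,0,0],"jaw": 1},
  {"translation": [0.5,0,0],"dr": [0,0,0],"jaw": 1},
])

```text
time_s: 20.27
position: [0.5059, 0.1539, 0.208]
tcp_rot: [[-0.17, 0.985, 0.0], [0.985, 0.17, 0.001], [0.001, 0.001, -1.0]]
force: [0.5, -0.1, -3.3]
opening: 0.341
```

```bash
cat > caps.py <<'E'
from h import *
import sys
def caps(n):
    s=read_state();print(s['time_s'],s['position'],s['force'])
    snap('top',n)
    p,d,X=pts('top',n);hsv=cv2.cvtColor(p,cv2.COLOR_RGB2HSV)
    b=(hsv[...,0]>100)&(hsv[...,0]<130)&(hsv[...,1]>150)&(d>0)
    def tob(q):
        a=np.radians(9.75);e=q[:,:2]-[.5349,-.0141];return np.c_[e@[np.cos(a),np.sin(a)],e@[-np.sin(a),np.cos(a)],q[:,2]]
    nn,l,st,ce=cv2.connectedComponentsWithStats((b&(X[...,2]>.049)).astype(np.uint8))
    for i in range(1,nn):
        q=tob(X[l==i])
        if len(q)>8: print(len(q),q.mean(0).round(4),np.percentile(q[:,2],[90,100]).round(4))
    a=cv2.resize(cv2.imread('pics/%s.png'%n)[140:230,200:320],None,fx=5,fy=5,interpolation=3); cv2.imwrite('pics/%sc.png'%n,a)
caps(sys.argv[1])
E
python3 caps.py t3
```

```text
20.2667 [0.50594409 0.15392419 0.20804556] [ 0.47839523 -0.11072589 -3.29808377]
107 [ 0.0368 -0.0707  0.0534] [0.0574 0.0624]
109 [0.0457 0.0025 0.0535] [0.0574 0.0601]
113 [0.0449 0.0746 0.0536] [0.0574 0.0613]
108 [-0.0038 -0.0283  0.0541] [0.0577 0.0615]
106 [-0.0031  0.0391  0.0539] [0.0577 0.0607]
111 [-0.0454 -0.0708  0.0542] [0.0585 0.0619]
113 [-0.0536  0.0032  0.0537] [0.058  0.0614]
118 [-0.05    0.0743  0.0538] [0.0581 0.0624]
```

View pics/t3c.png

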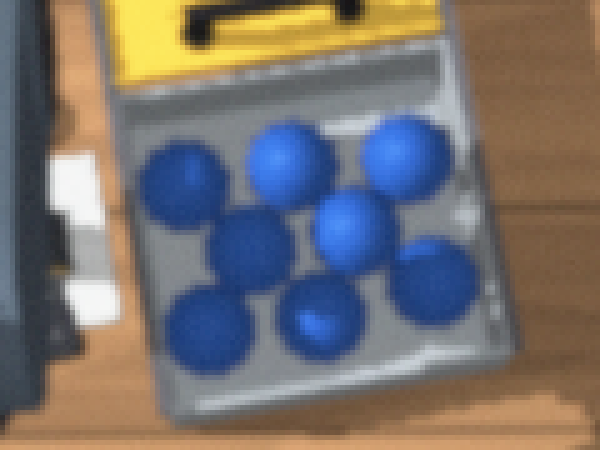

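All eight tops now agree within 1 mm, so the layer is level. I'll return the tamper near its old spot.

Request:
arm_command([
  {"translation": [0.6,-0.08,0],"dr": [0,0,0],"jaw": 1},
  {"translation": [1,-0.1,0],"dr": [0,0,0],"jaw": 1},
  {"translation": [1,-0.1,0],"dr": [0,0,0],"jaw": 1},
  {"translation": [1,-0.1,0],"dr": [0,0,0],"jaw": 1},
  {"translation": [1,-0.1,0],"dr": [0,0,0],"jaw": 1},
  {"translation": [1,-0.1,0],"dr": [0,0,0],"jaw": 1},
  {"translation": [1,-0.1,0],"dr": [0,0,0],"jaw": 1},
  {"translation": [0.7,0,0.5],"dr": [0,0,0],"jaw": 1},
  {"translation": [0.3,0,0.9],"dr": [0,0,0],"jaw": 1},
  {"translation": [0,0,0.9],"dr": [0,0,0],"jaw": 1},
  {"translation": [0,0,0.8],"dr": [0,0,0],"jaw": 1},
  {"translation": [0,0,0.5],"dr": [0,0,0],"jaw": 1},
])

```text
time_s: 21.32
position: [0.4574, 0.3351, 0.1156]
tcp_rot: [[-0.169, 0.986, -0.002], [0.986, 0.169, -0.002], [-0.001, -0.002, -1.0]]
force: [-0.1, 0.6, -4.2]
opening: 0.342
```

Request:
arm_command([
  {"translation": [0,0,0.4],"dr": [0,0,0],"jaw": 1},
  {"translation": [0,0,0.3],"dr": [0,0,0],"jaw": 1},
  {"translation": [0,0,0],"dr": [0,0,0],"jaw": 1},
  {"translation": [0,0,0],"dr": [0,0,0],"jaw": 1},
])

```text
time_s: 21.65
position: [0.4585, 0.3357, 0.1002]
tcp_rot: [[-0.168, 0.986, 0.0], [0.986, 0.168, 0.0], [-0.0, 0.0, -1.0]]
force: [0.4, 0.4, -3.9]
opening: 0.345
```

Request:
arm_command([
  {"translation": [0,0,0.2],"dr": [0,0,0],"jaw": 1},
  {"translation": [0,0,0.2],"dr": [0,0,0],"jaw": 1},
  {"translation": [0,0,0.1],"dr": [0,0,0],"jaw": 1},
  {"translation": [0,0,0],"dr": [0,0,0],"jaw": 1},
  {"translation": [0,0,0],"dr": [0,0,0],"jaw": 1},
])

```text
time_s: 22.07
position: [0.458, 0.3357, 0.0875]
tcp_rot: [[-0.169, 0.986, -0.0], [0.986, 0.169, -0.0], [-0.0, -0.0, -1.0]]
force: [-0.6, 0.3, -3.7]
opening: 0.343
```

Request:
arm_command([
  {"translation": [0,0,0.08],"dr": [0,0,0],"jaw": 1},
  {"translation": [0,0,0.06],"dr": [0,0,0],"jaw": 1},
  {"translation": [0,0,0],"dr": [0,0,0],"jaw": 1},
  {"translation": [0,0,0],"dr": [0,0,0],"jaw": 1},
])

```text
time_s: 22.4
position: [0.458, 0.3358, 0.084]
tcp_rot: [[-0.169, 0.986, -0.0], [0.986, 0.169, -0.0], [-0.0, -0.0, -1.0]]
force: [-0.1, 0.0, -3.9]
opening: 0.344
```

Request:
arm_command([
  {"translation": [0,0,0.05],"dr": [0,0,0],"jaw": 1},
  {"translation": [0,0,0],"dr": [0,0,0],"jaw": 1},
  {"translation": [0,0,0],"dr": [0,0,0],"jaw": 1},
])

```text
time_s: 22.65
position: [0.4583, 0.336, 0.0832]
tcp_rot: [[-0.169, 0.986, 0.001], [0.986, 0.169, 0.0], [0.0, 0.001, -1.0]]
force: [-0.1, 1.1, -1.6]
opening: 0.339
```

Request:
arm_command([
  {"translation": [0,0,0.02],"dr": [0,0,0],"jaw": 1},
  {"translation": [0,0,0],"dr": [0,0,0],"jaw": 1},
  {"translation": [0,0,0],"dr": [0,0,0],"jaw": 0},
  {"translation": [0,0,0],"dr": [0,0,0],"jaw": 0},
  {"translation": [0,0,0],"dr": [0,0,0],"jaw": 0},
  {"translation": [0,0,0],"dr": [0,0,0],"jaw": 0},
  {"translation": [0,0,0],"dr": [0,0,0],"jaw": 0},
  {"translation": [0,0,0],"dr": [0,0,0],"jaw": 0},
  {"translation": [0,0,0],"dr": [0,0,0],"jaw": 0},
  {"translation": [0,0,0],"dr": [0,0,0],"jaw": 0},
])

```text
time_s: 23.48
position: [0.4581, 0.3358, 0.0823]
tcp_rot: [[-0.168, 0.986, -0.0], [0.986, 0.168, -0.0], [-0.0, -0.0, -1.0]]
force: [-0.2, 1.6, -0.7]
opening: 0.864
```

Request:
arm_command([
  {"translation": [0,0,-0.4],"dr": [0,0,0],"jaw": 0},
  {"translation": [0,0,-0.9],"dr": [0,0,0],"jaw": 0},
  {"translation": [0,0,-1],"dr": [0,0,0],"jaw": 0},
  {"translation": [0,0,-1],"dr": [0,0,0],"jaw": 0},
  {"translation": [0,0,-1],"dr": [0,0,0],"jaw": 0},
  {"translation": [0,0,-1],"dr": [0,0,0],"jaw": 0},
  {"translation": [0,0,-0.5],"dr": [0,0,0],"jaw": 0},
  {"translation": [-0.5,0.16,0],"dr": [0,0,0],"jaw": 0},
  {"translation": [-1,0.34,0],"dr": [0,0,0],"jaw": 0},
  {"translation": [-1,0.34,0],"dr": [0,0,0],"jaw": 0},
  {"translation": [-1,0.34,0],"dr": [0,0,0],"jaw": 0},
  {"translation": [-1,0.34,0],"dr": [0,0,0],"jaw": 0},
])

```text
time_s: 24.48
position: [0.5144, 0.2292, 0.2265]
tcp_rot: [[-0.169, 0.986, -0.002], [0.986, 0.169, -0.001], [-0.001, -0.002, -1.0]]
force: [0.2, 0.1, -0.3]
opening: 0.999
```

Request:
arm_command([
  {"translation": [-1,0.34,0],"dr": [0,0,0],"jaw": 0},
  {"translation": [-1,0.34,0],"dr": [0,0,0],"jaw": 0},
  {"translation": [-1,0.34,0],"dr": [0,0,0],"jaw": 0},
  {"translation": [-1,0.34,0],"dr": [0,0,0],"jaw": 0},
  {"translation": [-1,0.34,0],"dr": [0,0,0],"jaw": 0},
  {"translation": [-1,0.34,0],"dr": [0,0,0],"jaw": 0},
  {"translation": [-1,0.34,0],"dr": [0,0,0],"jaw": 0},
  {"translation": [-1,0.34,0],"dr": [0,0,0],"jaw": 0},
  {"translation": [-1,0.34,0],"dr": [0,0,0],"jaw": 0},
  {"translation": [-1,0.34,0],"dr": [0,0,0],"jaw": 0},
  {"translation": [-1,0.34,0],"dr": [0,0,0],"jaw": 0},
])

```text
time_s: 25.4
position: [0.6525, -0.0263, 0.2261]
tcp_rot: [[-0.168, 0.986, -0.002], [0.986, 0.168, 0.0], [0.0, -0.002, -1.0]]
force: [0.1, -0.2, 0.4]
opening: 0.997
```

Request:
arm_command([
  {"translation": [-1,0.34,0],"dr": [0,0,0],"jaw": 0},
  {"translation": [-1,0.34,0],"dr": [0,0,0],"jaw": 0},
  {"translation": [0,0,0],"dr": [0,0,0],"jaw": 0},
  {"translation": [0,0,0],"dr": [0,0,0],"jaw": 0},
])

```text
time_s: 25.73
position: [0.6776, -0.0728, 0.2258]
tcp_rot: [[-0.166, 0.986, -0.002], [0.986, 0.166, 0.0], [0.001, -0.002, -1.0]]
force: [-0.5, 0.9, -0.7]
opening: 1.0
```

```bash
python3 - <<'E'
from h import *
snap('wrist','w5');snap('top','t4')
E
```

```text
(no output)
```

View pics/w5.png

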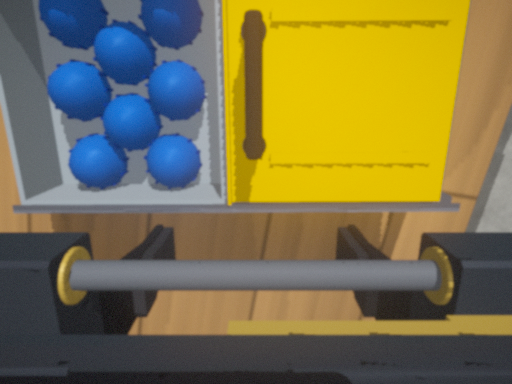

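View pics/t4.png

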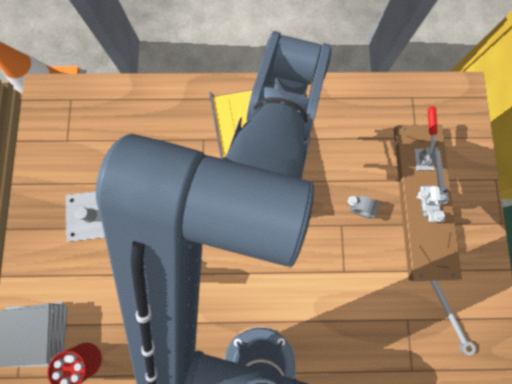

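```bash
python3 - <<'E'
from h import *
p,d,X=pts('wrist','w5')
m=(d>0)&(X[...,2]>.108)&(X[...,2]<.13); m[:, :225]=0;m[:,290:]=0;m[175:]=0
q=X[m];print(len(q),np.median(q,0),cv2.minAreaRect(q[:,:2].astype(np.float32)*1000))
e=q[:,:2]-[.5349,-.0141];a=np.radians(9.75);b=np.c_[e@[np.cos(a),np.sin(a)],e@[-np.sin(a),np.cos(a)]];print(b.mean(0),b.min(0),b.max(0))
s=read_state();R=np.array(s['tcp_rot']);t=np.array([q[:,0].min()/2+q[:,0].max()/2,(q[:,1].min()+q[:,1].max())/2,.1015])
print(s['position'],t,R.T@(t-s['position'])/.025)
E
```

```text
2661 [0.66177261 0.012113   0.11978026] ((662.2737426757812, 7.3962860107421875), (13.495016098022461, 108.90849304199219), 9.783056259155273)
[0.12938504 0.00299408] [ 0.12240887 -0.05483807] [0.13592762 0.05407198]
[ 0.67693379 -0.07042271  0.22624088] [0.66235245 0.00762538 0.1015    ] [ 3.16828275 -0.03816678  4.99435483]
```

Request:
arm_command([
  {"translation": [0.6,-0.04,0],"dr": [0,0,0],"jaw": 0},
  {"translation": [0.9,0,0.3],"dr": [0,0,0],"jaw": 0},
  {"translation": [0.9,0,0.7],"dr": [0,0,0],"jaw": 0},
  {"translation": [0.5,0,0.9],"dr": [0,0,0],"jaw": 0},
  {"translation": [0.27,0,0.9],"dr": [0,0,0],"jaw": 0},
  {"translation": [0,0,0.8],"dr": [0,0,0],"jaw": 0},
  {"translation": [0,0,0.6],"dr": [0,0,0],"jaw": 0},
  {"translation": [0,0,0.4],"dr": [0,0,0],"jaw": 0},
  {"translation": [0,0,0.2],"dr": [0,0,0],"jaw": 0},
  {"translation": [0,0,0.1],"dr": [0,0,0],"jaw": 0},
  {"translation": [0,0,0],"dr": [0,0,0],"jaw": 0},
])

```text
time_s: 26.75
position: [0.6638, 0.0081, 0.105]
tcp_rot: [[-0.169, 0.986, 0.0], [0.986, 0.169, 0.0], [0.0, 0.0, -1.0]]
force: [0.5, 0.9, 1.1]
opening: 1.0
```

Request:
arm_command([
  {"translation": [0,-0.04,0.1],"dr": [0,0,0],"jaw": 1},
  {"translation": [0,0,0],"dr": [0,0,0],"jaw": 1},
  {"translation": [0,0,0],"dr": [0,0,0],"jaw": 1},
  {"translation": [0,0,0],"dr": [0,0,0],"jaw": 1},
  {"translation": [0,0,0],"dr": [0,0,0],"jaw": 1},
  {"translation": [0,0,0],"dr": [0,0,0],"jaw": 1},
  {"translation": [0,0,0],"dr": [0,0,0],"jaw": 1},
  {"translation": [0,0,0],"dr": [0,0,0],"jaw": 1},
  {"translation": [0,0,0],"dr": [0,0,0],"jaw": 1},
  {"translation": [0,0,0],"dr": [0,0,0],"jaw": 1},
  {"translation": [0,0,0],"dr": [0,0,0],"jaw": 1},
  {"translation": [0,0,0],"dr": [0,0,0],"jaw": 1},
])

```text
time_s: 27.75
position: [0.6628, 0.0073, 0.1023]
tcp_rot: [[-0.169, 0.986, -0.0], [0.986, 0.169, 0.0], [0.0, -0.0, -1.0]]
force: [-0.2, 0.0, -0.2]
opening: 0.172
```

Request:
arm_command([
  {"translation": [0,0,0],"dr": [0,0,0],"jaw": 1},
  {"translation": [0,0,0],"dr": [0,0,0],"jaw": 1},
  {"translation": [0,0,0],"dr": [0,0,0],"jaw": 1},
  {"translation": [0,0,0],"dr": [0,0,0],"jaw": 1},
  {"translation": [0,0,0],"dr": [0,0,0],"jaw": 1},
  {"translation": [0,0,0],"dr": [0,0,0],"jaw": 1},
])

```text
time_s: 28.25
position: [0.6626, 0.0073, 0.1023]
tcp_rot: [[-0.169, 0.986, -0.0], [0.986, 0.169, -0.0], [0.0, -0.0, -1.0]]
force: [-1.6, 0.3, 1.3]
opening: 0.157
```

Request:
arm_command([
  {"translation": [0,-0.3,0],"dr": [0,0,0],"jaw": 1},
  {"translation": [0,-0.5,0],"dr": [0,0,0],"jaw": 1},
  {"translation": [0,-0.5,0],"dr": [0,0,0],"jaw": 1},
  {"translation": [0,-0.5,0],"dr": [0,0,0],"jaw": 1},
  {"translation": [0,-0.5,0],"dr": [0,0,0],"jaw": 1},
  {"translation": [0,0,0],"dr": [0,0,0],"jaw": 1},
])

```text
time_s: 28.75
position: [0.6062, -0.0024, 0.1023]
tcp_rot: [[-0.168, 0.986, 0.002], [0.986, 0.168, -0.0], [-0.001, 0.002, -1.0]]
force: [1.5, 0.0, -3.5]
opening: 0.15
```

Request:
arm_command([
  {"translation": [0,-0.4,0],"dr": [0,0,0],"jaw": 1},
  {"translation": [0,-0.6,0],"dr": [0,0,0],"jaw": 1},
  {"translation": [0,-0.6,0],"dr": [0,0,0],"jaw": 1},
  {"translation": [0,-0.6,0],"dr": [0,0,0],"jaw": 1},
  {"translation": [0,-0.6,0],"dr": [0,0,0],"jaw": 1},
  {"translation": [0,-0.6,0],"dr": [0,0,0],"jaw": 1},
  {"translation": [0,-0.6,0],"dr": [0,0,0],"jaw": 1},
  {"translation": [0,-0.6,0],"dr": [0,0,0],"jaw": 1},
  {"translation": [0,-0.4,0],"dr": [0,0,0],"jaw": 1},
  {"translation": [0,-0.2,0],"dr": [0,0,0],"jaw": 1},
  {"translation": [0,0,0],"dr": [0,0,0],"jaw": 1},
])

```text
time_s: 29.67
position: [0.4792, -0.0244, 0.1023]
tcp_rot: [[-0.168, 0.986, 0.003], [0.986, 0.168, -0.0], [-0.001, 0.003, -1.0]]
force: [3.4, 0.5, -5.9]
opening: 0.159
```

Request:
arm_command([
  {"translation": [0,-0.2,0],"dr": [0,0,0],"jaw": 1},
  {"translation": [0,-0.2,0],"dr": [0,0,0],"jaw": 1},
  {"translation": [0,-0.15,0],"dr": [0,0,0],"jaw": 1},
  {"translation": [0,-0.1,0],"dr": [0,0,0],"jaw": 1},
  {"translation": [0,0,0],"dr": [0,0,0],"jaw": 1},
])

```text
time_s: 30.08
position: [0.4641, -0.0271, 0.1022]
tcp_rot: [[-0.168, 0.986, 0.004], [0.986, 0.168, -0.0], [-0.001, 0.004, -1.0]]
force: [5.7, 1.7, -8.0]
opening: 0.156
```

Request:
arm_command([
  {"translation": [0,-0.1,0],"dr": [0,0,0],"jaw": 1},
  {"translation": [0,-0.1,0],"dr": [0,0,0],"jaw": 1},
  {"translation": [0,0,0],"dr": [0,0,0],"jaw": 1},
])

```text
time_s: 30.33
position: [0.4594, -0.0279, 0.1022]
tcp_rot: [[-0.168, 0.986, 0.004], [0.986, 0.168, -0.0], [-0.001, 0.004, -1.0]]
force: [4.7, 2.5, -8.0]
opening: 0.16
```

Request:
arm_command([
  {"translation": [0,-0.1,0],"dr": [0,0,0],"jaw": 1},
  {"translation": [0,-0.1,0],"dr": [0,0,0],"jaw": 1},
  {"translation": [0,0,0],"dr": [0,0,0],"jaw": 1},
])

```text
time_s: 30.58
position: [0.4591, -0.0281, 0.1023]
tcp_rot: [[-0.165, 0.986, 0.014], [0.986, 0.165, 0.001], [-0.001, 0.014, -1.0]]
force: [15.6, 12.0, -17.3]
opening: 0.156
```

Request:
arm_command([
  {"translation": [0,-0.1,0],"dr": [0,0,0],"jaw": 1},
  {"translation": [0,-0.08,0],"dr": [0,0,0],"jaw": 1},
  {"translation": [0,0,0],"dr": [0,0,0],"jaw": 1},
])

```text
time_s: 30.83
position: [0.4591, -0.0282, 0.1023]
tcp_rot: [[-0.162, 0.987, 0.023], [0.987, 0.162, 0.001], [-0.002, 0.023, -1.0]]
force: [25.8, 19.9, -24.2]
opening: 0.155
```

The cover is at its stop: handle at bin x = -0.077 and force rising. I'll unload, then release.

Request:
arm_command([
  {"translation": [0,0.15,0],"dr": [0,0,0],"jaw": 1},
  {"translation": [0,0.15,0],"dr": [0,0,0],"jaw": 1},
  {"translation": [0,0,0],"dr": [0,0,0],"jaw": 1},
])

```text
time_s: 31.08
position: [0.4591, -0.028, 0.1023]
tcp_rot: [[-0.168, 0.986, 0.007], [0.986, 0.168, -0.0], [-0.001, 0.006, -1.0]]
force: [7.8, 4.6, -10.1]
opening: 0.155
```

Request:
arm_command([
  {"translation": [0,0.03,0],"dr": [0,0,0],"jaw": 0},
  {"translation": [0,0,0],"dr": [0,0,0],"jaw": 0},
  {"translation": [0,0,0],"dr": [0,0,0],"jaw": 0},
  {"translation": [0,0,0],"dr": [0,0,0],"jaw": 0},
  {"translation": [0,0,0],"dr": [0,0,0],"jaw": 0},
  {"translation": [0,0,0],"dr": [0,0,0],"jaw": 0},
  {"translation": [0,0,0],"dr": [0,0,0],"jaw": 0},
  {"translation": [0,0,0],"dr": [0,0,0],"jaw": 0},
  {"translation": [0,0,0],"dr": [0,0,0],"jaw": 0},
])

```text
time_s: 31.83
position: [0.4558, -0.0281, 0.1023]
tcp_rot: [[-0.168, 0.986, -0.0], [0.986, 0.168, 0.0], [0.0, -0.0, -1.0]]
force: [0.2, 0.0, -0.2]
opening: 0.757
```

Request:
arm_command([
  {"translation": [0,0,-0.3],"dr": [0,0,0],"jaw": 0},
  {"translation": [0,0,-0.6],"dr": [0,0,0],"jaw": 0},
  {"translation": [0,0,-0.9],"dr": [0,0,0],"jaw": 0},
  {"translation": [0,0,-1],"dr": [0,0,0],"jaw": 0},
  {"translation": [0,0,-1],"dr": [0,0,0],"jaw": 0},
  {"translation": [0,0,-1],"dr": [0,0,0],"jaw": 0},
  {"translation": [0,0,-0.8],"dr": [0,0,0],"jaw": 0},
  {"translation": [-0.5,0,0],"dr": [0,0,0],"jaw": 0},
  {"translation": [-1,0,0],"dr": [0,0,0],"jaw": 0},
  {"translation": [-1,0,0],"dr": [0,0,0],"jaw": 0},
  {"translation": [-1,0,0],"dr": [0,0,0],"jaw": 0},
  {"translation": [-1,0,0],"dr": [0,0,0],"jaw": 0},
])

```text
time_s: 32.83
position: [0.4744, -0.1403, 0.2419]
tcp_rot: [[-0.169, 0.986, -0.001], [0.986, 0.169, 0.0], [0.0, -0.001, -1.0]]
force: [0.8, -0.4, -0.5]
opening: 1.002
```

Request:
arm_command([
  {"translation": [-1,0,0],"dr": [0,0,0],"jaw": 0},
  {"translation": [-1,0,0],"dr": [0,0,0],"jaw": 0},
  {"translation": [-1,0,0],"dr": [0,0,0],"jaw": 0},
  {"translation": [-1,0,0],"dr": [0,0,0],"jaw": 0},
  {"translation": [-1,0,0],"dr": [0,0,0],"jaw": 0},
  {"translation": [-0.5,0,0],"dr": [0,0,0],"jaw": 0},
  {"translation": [0,0,0],"dr": [0,0,0],"jaw": 0},
  {"translation": [0,0,0],"dr": [0,0,0],"jaw": 0},
])

```text
time_s: 33.5
position: [0.4972, -0.2742, 0.2415]
tcp_rot: [[-0.167, 0.986, -0.002], [0.986, 0.167, 0.002], [0.002, -0.001, -1.0]]
force: [-0.2, 0.3, -0.7]
opening: 1.001
```

```bash
python3 - <<'E'
from h import *
snap('top','t5');snap('scene','s5')
E
```

```text
(no output)
```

View pics/t5.png

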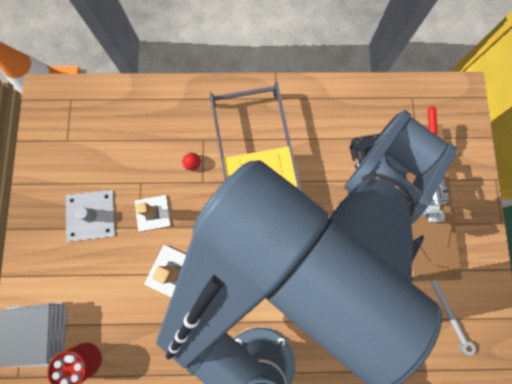

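View pics/s5.png

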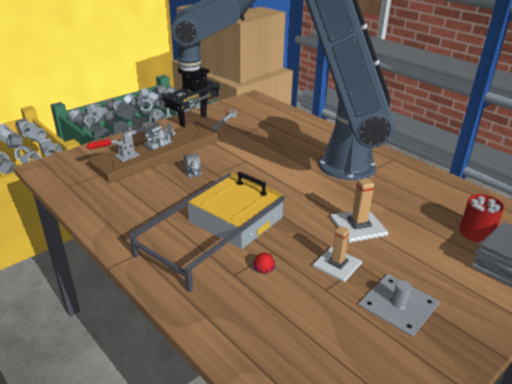

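The cover is shut over the bin at scene (240,205), the tamper stands at (340,258), and the coupler at (193,165) and base plate at (400,303) look unmoved. I'll check these numerically.

```bash
python3 - <<'E'
from h import *
a=np.radians(9.75)
p,d,X=pts('scene','s5')
e=X[...,:2]-np.array([.5349,-.0141]);B=np.stack([e@[np.cos(a),np.sin(a)],e@[-np.sin(a),np.cos(a)],X[...,2]],-1)
m=(d>0)&(B[...,2]>.105)&(B[...,2]<.125)&(abs(B[...,0])<.15)&(abs(B[...,1])<.08)
q=B[m];print('handle',len(q),q.mean(0),q.min(0),q.max(0))
hs=cv2.cvtColor(p,cv2.COLOR_RGB2HSV)
m=(d>0)&(abs(B[...,2]-.0775)<.003)&(abs(B[...,0])<.2)&(abs(B[...,1])<.1)&(hs[...,1]>150)
q=B[m];print('lid x',np.percentile(q[:,0],[1,50,99]))
p0,d0,X0=pts('scene','s0')
for n,(u0,u1,v0,v1) in dict(coupler=(180,208,150,182),plate=(355,445,270,335),tamper=(310,368,222,285)).items():
    for XX in(X0,X):
        r=XX[v0:v1,u0:u1].reshape(-1,3);r=r[(r[:,2]>.02)&(r[:,2]<.2)];print(n,len(r),np.median(r,0).round(4),r[:,2].max().round(3))
p,d,X=pts('top','t5')
R=X[190:235,125:178].reshape(-1,3);t=R[(R[:,2]>.115)&(R[:,2]<.14)];print('tamper top',t.mean(0))
print(read_state()['time_s'])
E
```

```text
handle 155 [-0.07134172  0.00297137  0.11422725] [-0.0829269  -0.05356321  0.10512387] [-0.06349686  0.05743317  0.12228038]
lid x [-0.09924884  0.01426356  0.10439824]
coupler 255 [ 0.4847 -0.316   0.0555] 0.074
coupler 251 [ 0.4843 -0.3158  0.0556] 0.074
plate 331 [0.4666 0.5401 0.056 ] 0.069
plate 328 [0.4669 0.5398 0.055 ] 0.068
tamper 573 [0.469  0.3449 0.0725] 0.128
tamper 548 [0.471  0.3418 0.0719] 0.128
tamper top [0.45543078 0.33486444 0.12469167]
33.6
```

```bash
python3 -c "
from rig import *
print(hand_in())"
```

```text
the job is handed in; nothing more can be done
None
```

The job is done and handed in at about 34 s of the 67 s allowed.

**Caps:** I pressed the heap with the smaller tamper at both heaped spots, and a third time with a small sideways wiggle because one cap stayed wedged about 3 mm high. That third press reached about 25 N, slightly over the suggested 20 N. The last top-camera check, before the cover was shut, showed all eight caps apart, with tops level within 1 mm and below the rim.

**Tamper:** It stands upright on its foot, within a few millimetres of its old spot.

**Cover:** I pinched the handle and slid the cover until it hit its stop, where the pull reached about 26 N. Then I let go and moved the arm away. The handle's position at the stop gives a joint value of about 0.214, fully shut. The scene camera, which is coarser, read the handle about 6 mm less far, but the cover spans the whole bin.

**Starting position:** The cover travelled about 207 mm, so it seems to have started around 7 mm short of fully open.

**Bystanders:** The half coupler and base plate moved by less than 1 mm in the depth readings, which is within noise. The red cap and the larger tamper were not touched.

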